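# Sort the radio modules between the charging cradles and the rework board

### The arm

A 6-joint arm with a two-finger parallel gripper is mounted at the origin on a cart in front of the work surface, level with it; the furniture and walls round the work are solid. World frame = base frame: x ahead of the robot, y to its left, z up, the work surface at z = 0. Lengths are in m, angles in rad, forces in N, time in s.
With the tool pointing down it reaches from about 0.4 to 0.825 m from the base axis. Payload 7 kg.
Tool frame: the origin (TCP) lies at the centre of the arm's flange, where the gripper is bolted on; the fingertips stand 178 mm ahead of it and the grasp point (between the pads) lies arm.tcp_to_grasp ahead of it (arm.tcp_to_grasp is the distance from the TCP to the grasp point, in m); z points along the fingers, y is the direction in which the jaws open and shut (so a half turn about z gives the same grasp; the last joint's range is limited). The gripper opens to 88 mm and grips with 3 to 60 N. Pads are 19 mm wide; open, the fingers measure 130 mm over their backs; the gripper's body (78 mm by 193 mm) begins 47 mm behind the grasp point.
Start: joints at [-0.943, 0.359, 0.012, 0, -1.224, -0.288], TCP at [0.225, -0.636, 0.405] pointing down, gripper open.
Joint ranges: [-3.07, 3.07], [-1.43, 2.12], [-1.02, 1.25], [-3.03, 1.67], [-3.05, -0], [-3.03, 3.03]. Speed limits (rad/s): [2.39, 2.39, 3.01, 3.14, 3.14, 3.14].

### API

Orientations are given as [roll, pitch, yaw] about the fixed x, y, z axes, in that order (R = Rz(yaw) Ry(pitch) Rx(roll)).
In Python, from station import arm gives the robot as it stands.
- The arm moves only by the tool move_arm, never from a script. Its argument "deltas" is a list of rows, each a list of 6 numbers: the shift along the world's x, y, z in mm, then the turn, a rotation vector about the world's x, y, z in degrees. In form: [[tx, ty, tz, ax, ay, az], ...]. A call has exactly 5 rows; each row shifts and turns the commanded pose from where the row before left it; what a row does not reach is not made up. A row lasts 1/12 s, in which the tool goes at most 41.7 mm and 7.16 degrees, less where a joint would pass 70% of its speed; a pose out of reach is approached as far as the arm can. A call with a gripper value outside its range is refused whole. "claw" is the closure in counts, from 0 (fully open) to 255 (shut), set as the call begins (left out, the last holds). The fingers move at their own pace and stop on an object; "squeeze" is the grip in N (left out, the last holds). Time passes only in rows, so rows that do not move let the fingers close, or fill a call up. It gives the time, the measured TCP pose, the force and the opening at its end, in the units of the state.
- arm.get_state(): the state, without advancing time (a new reading comes with each control period).
- arm.grab_frame(name): name is "scene" or "side" or "wrist"; returns the picture (480x640x3 uint8, red, green, blue); there is no depth.
- arm.calibration(name): a dict with "intrinsics" (3x3 intrinsics, pixels), "T" (4x4, takes a point from camera to world coordinates); the wrist camera has in their place "mount" (4x4, takes a point from camera to tool coordinates, whose origin is the TCP and whose axes are the flange's). Camera axes: x right, y up, looking along -z (the intrinsics and any distortion apply to the point x, -y, -z); pixel columns grow to the right and rows downward; lengths in m; the calibration is good to about 2 mm. A picture is of the moment at which its call begins: read the wrist's pose just before it. calibration takes no time and is no camera call.
- arm.job_done(): hands the job in, once; it reports no verdict.
Trained networks look in the newest picture that a camera, given by its name, has taken for a name from the list of things; names that differ only in an ending like _2 or _b are one class to them, and where a whole thing is asked for, a point or a joint stands for the part that bears it (a point fixed in the world has none). Each returns a list of dicts, best first, with "score" (0 to 1); they miss things now and then, are a little off and sometimes report something else, mostly with a low value. They report only what shows in the picture. A call takes as long as a camera call.
- arm.spot_in(thing, camera): "xy" ([column, row] in pixels, amid what is visible of it).
- arm.masks_of(thing, camera): "pixels" (480x640 bool, what is visible of it) and "xy" ([column, row] in pixels, amid what is visible of it).
- arm.spot_point(thing, camera): "xy" ([column, row] in pixels: a listed point, or the origin of a listed thing).
The state is a dict: "t": time; "q": joint angles; "qd": joint speeds; "joint_efforts": joint torques, N m; "eef_pos": TCP position; "ee_rot": TCP orientation; "force": force on the tool from outside, world axes, zero at the start; "moment": the same for the moment, N m; "width": finger opening in m.
Only numpy, scipy, OpenCV 4.12 (cv2) and the standard library are available. Lean on these libraries where they do the work, as an engineer would, in place of code of your own. Each camera call takes 0.05 s, during which the arm holds its last target. There are 200 camera calls.

### The job

Sort the four radio modules by the control at their top end: those with the round knob fitted belong in the two sloping charging cradles, those that have lost it and show only a bare thin shaft belong flat in the nests of the plywood rework board, one to a nest. One knobless module was put in a cradle by mistake: take it out, and seat the complete module that lies on the bench in that cradle, knob end up and slid fully home under the lip. Leave the complete module that is already in the other cradle, and all the other things on the bench, where they are.

Things in the scene. Friction and masses are not known exactly. Their poses are not given: they have to be found in the camera images.
- bare_in_cradle: Black module, 115 x 60 x 29 mm (24 mm thick at x > 29). Origin under it at half length; x along it to its display and control end, z out of its face. Body spans x -58..58, y -33..27 (grasp across y, middle y = -3). Control at x 44, y 14, up to z 41. Incomplete: knob missing, only a thin bare shaft. At the start it is wrongly in cradle_a.
- good_in_cradle: Black module, 115 x 60 x 29 mm (24 mm thick at x > 29). Origin under it at half length; x along it to its display and control end, z out of its face. Body spans x -58..58, y -33..27 (grasp across y, middle y = -3). Control at x 44, y 14, up to z 41. Complete: stout round black knob on it, some 15 mm across. At the start it is rightly in cradle_b.
- good_on_bench: Black module, 115 x 60 x 29 mm (24 mm thick at x > 29). Origin under it at half length; x along it to its display and control end, z out of its face. Body spans x -58..58, y -33..27 (grasp across y, middle y = -3). Control at x 44, y 14, up to z 41. Complete: stout round black knob on it, some 15 mm across. At the start it lies flat on the bench before the cradles.
- bare_on_bench: Black module, 115 x 60 x 29 mm (24 mm thick at x > 29). Origin under it at half length; x along it to its display and control end, z out of its face. Body spans x -58..58, y -33..27 (grasp across y, middle y = -3). Control at x 44, y 14, up to z 41. Incomplete: knob missing, only a thin bare shaft. At the start it lies flat on the bench before the cradles.
- cradle_a_bed: Sloping bed of a charging cradle, rising away from the robot at 35 deg. Frame on the bed's face: x up the slope, z square out of it, origin 52 mm above the bench. A module is home when its frame coincides with this one: control end up the slope, lower end at the stop (x -58.5). Bed 46 mm wide (y -26..20), edges free for fingers. cradle_a starts with a knobless module.
- cradle_b_bed: Sloping bed of a charging cradle, rising away from the robot at 35 deg. Frame on the bed's face: x up the slope, z square out of it, origin 52 mm above the bench. A module is home when its frame coincides with this one: control end up the slope, lower end at the stop (x -58.5). Bed 46 mm wide (y -26..20), edges free for fingers. cradle_b starts with a complete one, which stays.
- good_on_bench_shaft (a point): On the knob of good_on_bench: its x 44, y 14, z 35 mm.
- good_in_cradle_shaft (a point): On the knob of good_in_cradle: its x 44, y 14, z 35 mm.
- nest_left (a point): Middle of the floor of the left (+y) of two nests, 100 mm apart, on the fixed plywood rework board (150 x 190 x 6 mm, flat on the bench); 6 mm above the bench, x along the nest. 125 x 69 mm between cleats that stand 9 mm above the floor at both ends and the corners (side cleats at |x| 40..62); mid-sides open for fingers.
- nest_right (a point): Middle of the floor of the right (-y) of two nests, 100 mm apart, on the fixed plywood rework board (150 x 190 x 6 mm, flat on the bench); 6 mm above the bench, x along the nest. 125 x 69 mm between cleats that stand 9 mm above the floor at both ends and the corners (side cleats at |x| 40..62); mid-sides open for fingers.
- cradle_a_lip (a point): Middle of the underside of the lip over the stop of cradle_a's bed. In the bed frame the lip covers x -66..-46, 34 mm out from the bed: a module goes in laid on the bed some 15 to 20 mm up the slope, then slid down under the lip; it comes out by sliding up that much first. Side cheeks 70 mm apart (middle y = -3), 19 mm high, at x -66..-34.
- cradle_a_shade (a point): Middle of the top edge of cradle_a's grey display shade: a 76 mm wide board square on the bed at bed x 94..98, 115 mm high. It leans out over the module, so the tool must come in along the bed's -z, tilted about 35 degrees with its body towards the robot.
- cradle_b_lip (a point): Middle of the underside of the lip over the stop of cradle_b's bed. In the bed frame the lip covers x -66..-46, 34 mm out from the bed: a module goes in laid on the bed some 15 to 20 mm up the slope, then slid down under the lip; it comes out by sliding up that much first. Side cheeks 70 mm apart (middle y = -3), 19 mm high, at x -66..-34.
- cradle_b_shade (a point): Middle of the top edge of cradle_b's grey display shade: a 76 mm wide board square on the bed at bed x 94..98, 115 mm high. It leans out over the module, so the tool must come in along the bed's -z, tilted about 35 degrees with its body towards the robot.
- solder_reel: copper-coloured flat reel of solder, 56 mm across and 29 mm high, standing on its flange among the modules; bystander
- cutters: red-handled cutters, 146 x 44 x 11 mm, lying at the left front of the bench; bystander

How it is judged:
At the end, for the whole second after the job is handed in: Both complete modules seated in the cradles (the bench one in cradle_a), knob up: 6 mm along the slope, 8 mm sideways, flat, 0.12 rad. Each knobless one alone in a nest, either way round: 9 mm lengthwise, 12 mm sideways, flat, 0.15 rad. All at rest; the charging one, reel and cutters not shifted (x of good_on_bench in the frame of cradle_a_bed between -0.006 and 0.006 m and y of good_on_bench in the frame of cradle_a_bed between -0.008 and 0.008 m and z of good_on_bench in the frame of cradle_a_bed between -0.004 and 0.004 m and angle between the x axis of good_on_bench and the x axis of cradle_a_bed, either way round below 0.12 rad and angle between the z axis of good_on_bench and the z axis of cradle_a_bed, either way round below 0.08 rad and x of good_on_bench_shaft in the frame of cradle_a_bed above 0.03 m and z of good_on_bench_shaft in the frame of cradle_a_bed above 0.02 m and linear speed of each of good_on_bench, good_in_cradle below 0.01 m/s and x of good_in_cradle in the frame of cradle_b_bed between -0.006 and 0.006 m and y of good_in_cradle in the frame of cradle_b_bed between -0.008 and 0.008 m and z of good_in_cradle in the frame of cradle_b_bed between -0.004 and 0.004 m and angle between the x axis of good_in_cradle and the x axis of cradle_b_bed, either way round below 0.12 rad and angle between the z axis of good_in_cradle and the z axis of cradle_b_bed, either way round below 0.08 rad and x of good_in_cradle_shaft in the frame of cradle_b_bed above 0.03 m and z of good_in_cradle_shaft in the frame of cradle_b_bed above 0.02 m and ((x of bare_in_cradle in the frame of nest_left between -0.009 and 0.009 m and y of bare_in_cradle in the frame of nest_left between -0.012 and 0.012 m and z of bare_in_cradle in the frame of nest_left between -0.004 and 0.004 m and angle between the x axis of bare_in_cradle and the x axis of nest_left, either way round below 0.15 rad and angle between each of bare_in_cradle, bare_on_bench's own z axis and vertical below 0.08 rad and linear speed of each of bare_in_cradle, bare_on_bench below 0.01 m/s and x of bare_on_bench in the frame of nest_right between -0.009 and 0.009 m and y of bare_on_bench in the frame of nest_right between -0.012 and 0.012 m and z of bare_on_bench in the frame of nest_right between -0.004 and 0.004 m and angle between the x axis of bare_on_bench and the x axis of nest_right, either way round below 0.15 rad) or (x of bare_in_cradle in the frame of nest_right between -0.009 and 0.009 m and y of bare_in_cradle in the frame of nest_right between -0.012 and 0.012 m and z of bare_in_cradle in the frame of nest_right between -0.004 and 0.004 m and angle between the x axis of bare_in_cradle and the x axis of nest_right, either way round below 0.15 rad and angle between each of bare_in_cradle, bare_on_bench's own z axis and vertical below 0.08 rad and linear speed of each of bare_in_cradle, bare_on_bench below 0.01 m/s and x of bare_on_bench in the frame of nest_left between -0.009 and 0.009 m and y of bare_on_bench in the frame of nest_left between -0.012 and 0.012 m and z of bare_on_bench in the frame of nest_left between -0.004 and 0.004 m and angle between the x axis of bare_on_bench and the x axis of nest_left, either way round below 0.15 rad))); the robot touches nothing.
It fails at once if the solder reel or the cutters was shifted more than 3 cm (distance of any of solder_reel, cutters from where it was at the start of the episode above 0.03 m).
It fails at once if the good module that was already charging was shifted more than 2 cm (distance of good_in_cradle from where it was at the start of the episode above 0.02 m).
It also fails if it takes over 69 s, if anything falls off the work surface, if the arm or the gripper's body presses on something with over 40 N, if the wrist force passes 120 N, or if a joint passes its speed limit or range.

## Working session

There is one attempt and no reset: what is moved stays moved. The work goes in short steps, Python scripts to look and compute and a tool call to move; the robot and the scene stay as the last step left them, time stands still between calls to the robot, and variables do not carry over. Pictures are saved under pics/ and viewed, about 8 in all and at most 12, crops included, and the job is handed in when it is done.

Besides the shell and the picture viewer there is one more tool, called as a command line: name --pt "numbers of a row" for each row, then --argument value for the rest. move_arm: Moves the arm, as the interface text tells. Its arguments: {"type":"object","properties":{"deltas":{"type":"array","items":{"type":"array","items":{"type":"number"}}},"claw":{"type":"number"},"squeeze":{"type":"number"}},"required":["deltas"]}

```bash
ls; mkdir -p pics; python3 - <<'E'
from station import arm
import cv2,numpy as np
print(arm.tcp_to_grasp, arm.get_state())
for c in ["scene","side"]:
    im=arm.grab_frame(c); cv2.imwrite(f"pics/{c}0.png",im[:,:,::-1])
    k=arm.calibration(c); print(c,k)
print(arm.calibration("wrist"))
for c in ["scene","side"]:
  for n in ["bare_in_cradle","good_in_cradle","good_on_bench","bare_on_bench","cradle_a_bed","cradle_b_bed","nest_left","nest_right","cradle_a_lip","cradle_a_shade","cradle_b_lip","good_on_bench_shaft"]:
    print(c,n,[(np.round(d["xy"]).astype(int).tolist(),round(d["score"],2)) for d in arm.spot_point(n,c)])
E
```

```text
pics
0.1593 {'t': 0.0, 'q': array([-9.42905387e-01,  3.59400243e-01,  1.10435458e-02, -3.55647875e-04,
       -1.22409784e+00, -2.88140068e-01]), 'qd': array([-1.16721925e-03,  1.09477037e-03,  1.48772735e-04, -6.62869694e-04,
        7.90726233e-05,  8.88650463e-04]), 'joint_efforts': array([-2.56829720e-03, -5.82714701e+01,  2.93046731e+01,  6.99692845e+00,
        6.77647971e-03, -1.25423503e-04]), 'eef_pos': array([ 0.2249035 , -0.63621959,  0.40370614]), 'ee_rot': array([ 3.13990779e+00, -1.50714402e-04, -2.80196278e+00]), 'force': array([0.74401653, 1.291025  , 0.29929625]), 'moment': array([ 0.03069829, -0.00644947, -0.0089827 ]), 'width': 0.08757482962685309}
scene {'intrinsics': array([[443.44704879,   0.        , 321.94198417],
       [  0.        , 443.44704879, 242.22177965],
       [  0.        ,   0.        ,   1.        ]]), 'T': array([[-0.82630671,  0.33188171, -0.45505137,  0.10959576],
       [-0.56310404, -0.50322902,  0.65549553,  0.71127006],
       [-0.01144808,  0.79788162,  0.60270545,  0.67139779],
       [ 0.        ,  0.        ,  0.        ,  1.        ]]
[... 1282 characters left out ...]
radle_a_lip [([356, 223], 0.56)]
scene cradle_a_shade [([324, 164], 0.81)]
scene cradle_b_lip [([310, 262], 0.89), ([325, 219], 0.34)]
scene good_on_bench_shaft [([335, 281], 0.8)]
side bare_in_cradle [([305, 240], 0.89)]
side good_in_cradle [([281, 275], 0.63), ([282, 333], 0.3)]
side good_on_bench [([359, 305], 0.63)]
side bare_on_bench [([370, 278], 0.58)]
side cradle_a_bed [([302, 241], 0.89)]
side cradle_b_bed [([283, 274], 0.93)]
side nest_left []
side nest_right []
side cradle_a_lip [([327, 243], 0.88), ([299, 184], 0.34)]
side cradle_a_shade [([297, 181], 0.89), ([281, 275], 0.67), ([300, 242], 0.64)]
side cradle_b_lip [([313, 275], 0.8)]
side good_on_bench_shaft [([340, 290], 0.76)]
```

View pics/scene0.png

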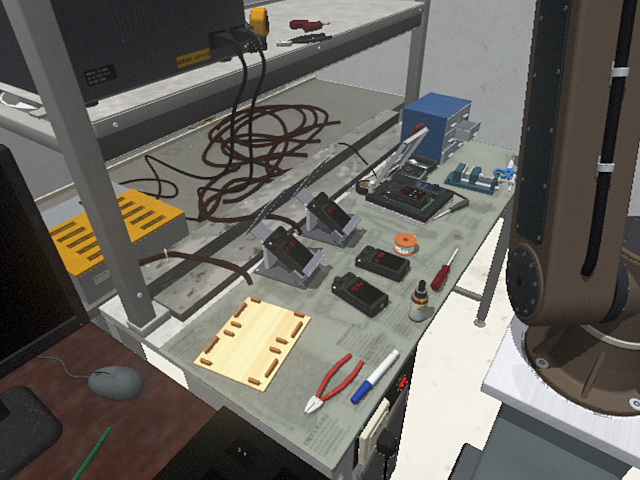

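View pics/side0.png

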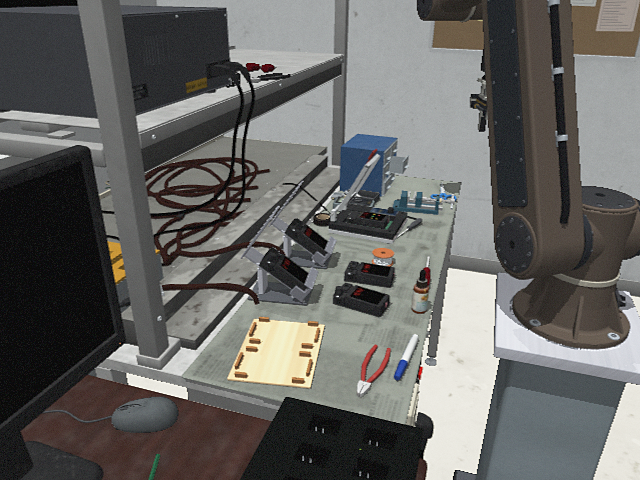

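```bash
cat > h.py <<'E'
import numpy as np
from station import arm
def ray(cam,xy,T=None):
    k=arm.calibration(cam);K=k["intrinsics"];T=k["T"] if T is None else T
    d=np.array([(xy[0]-K[0,2])/K[0,0],-(xy[1]-K[1,2])/K[1,1],-1.])
    d=T[:3,:3]@d; return T[:3,3],d/np.linalg.norm(d)
def onz(cam,xy,z,T=None):
    o,d=ray(cam,xy,T); return o+d*(z-o[2])/d[2]
def tri(rs):
    A=sum(np.eye(3)-np.outer(d,d) for o,d in rs);b=sum((np.eye(3)-np.outer(d,d))@o for o,d in rs)
    p=np.linalg.solve(A,b); return p,[round(1e3*np.linalg.norm((np.eye(3)-np.outer(d,d))@(p-o)),1) for o,d in rs]
def wT():
    from scipy.spatial.transform import Rotation as R
    s=arm.get_state();T=np.eye(4);T[:3,:3]=R.from_euler("xyz",s["ee_rot"]).as_matrix();T[:3,3]=s["eef_pos"]
    return T@arm.calibration("wrist")["mount"]
def proj(cam,p,T=None):
    k=arm.calibration(cam);K=k["intrinsics"];T=k["T"] if T is None else T
    c=np.linalg.inv(T)@np.append(p,1); return np.array([K[0,2]-K[0,0]*c[0]/c[2],K[1,2]+K[1,1]*c[1]/c[2]])
E
python3 - <<'E'
from h import *
np.set_printoptions(precision=3,suppress=True)
P={"bareC":((324,218),(305,240)),"goodC":((288,254),(281,275)),"goodB":((359,297),(359,305)),"bareB":((379,268),(370,278)),"lipA":((356,223),(327,243)),"lipB":((310,262),(313,275)),"shadeA":((324,164),(297,181)),"shaft":((335,281),(340,290))}
for n,(a,b) in P.items(): print(n,*tri([ray("scene",a),ray("side",b)]))
for a in [(244,358),(267,320)]: print(onz("scene",a,.006))
E
```

```text
bareC [ 0.608 -0.017  0.078] [np.float64(0.3), np.float64(0.3)]
goodC [0.622 0.109 0.045] [np.float64(0.0), np.float64(0.0)]
goodB [ 0.442  0.093 -0.007] [np.float64(0.7), np.float64(0.7)]
bareB [0.437 0.015 0.022] [np.float64(1.4), np.float64(1.4)]
lipA [ 0.577 -0.111  0.027] [np.float64(5.8), np.float64(5.8)]
lipB [0.537 0.139 0.078] [np.float64(2.0), np.float64(2.0)]
shadeA [ 0.635 -0.052  0.207] [np.float64(8.8), np.float64(8.8)]
shaft [0.478 0.132 0.049] [np.float64(2.5), np.float64(2.5)]
[0.532 0.362 0.006]
[0.558 0.265 0.006]
```

The first views show both cradles at scene (325,215) and (285,255), the two bench modules at (360,295) and (383,263), the reel at (404,243) and the board at (252,340). I'll move the wrist camera over them for a closer look.

move_arm --pt "5 34 8 0 0 -1" --pt "5 34 6 0 0 -1" --pt "5 34 6 0 0 -1" --pt "5 34 6 0 0 -1" --pt "5 34 6 0 0 -1" --claw 0

```text
t: 1.72
eef_pos: [0.2498, -0.4649, 0.4368]
ee_rot: [3.142, -0.0, -2.89]
force: [0.7, 0.1, 0.0]
width: 0.0879
```

move_arm --pt "12 34 0 0 0 -1" --pt "12 34 0 0 0 -1" --pt "12 34 0 0 0 -1" --pt "12 34 0 0 0 -1" --pt "12 34 0 0 0 -1"

```text
t: 2.13
eef_pos: [0.3099, -0.2948, 0.437]
ee_rot: [-3.141, 0.001, -2.978]
force: [0.9, -0.2, -0.6]
width: 0.0877
```

move_arm --pt "12 34 0 0 0 -1" --pt "12 34 0 0 0 -1" --pt "12 34 0 0 0 -1" --pt "12 34 0 0 0 -1" --pt "12 34 0 0 0 -1"

```text
t: 2.55
eef_pos: [0.3698, -0.1247, 0.4372]
ee_rot: [3.141, 0.002, -3.064]
force: [0.6, 0.6, -0.1]
width: 0.0874
```

move_arm --pt "12 34 0 0 0 -1" --pt "12 34 0 0 0 -1" --pt "12 34 0 0 0 -1" --pt "12 34 0 0 0 -1" --pt "12 34 0 0 0 -0.5"

```text
t: 2.97
eef_pos: [0.4299, 0.0454, 0.4372]
ee_rot: [3.141, 0.001, 3.141]
force: [0.5, -1.2, 0.5]
width: 0.088
```

```bash
python3 - <<'E'
from h import *
import cv2
np.set_printoptions(precision=3,suppress=True)
s=arm.get_state();print(s["t"],s["q"],s["qd"],s["eef_pos"],s["ee_rot"])
arm.grab_frame("scene")  # settle
T=wT(); im=arm.grab_frame("wrist"); cv2.imwrite("pics/w1.png",im[:,:,::-1]); np.savez("w1.npz",T=T,im=im)
print(arm.get_state()["eef_pos"])
for n,z in [("bare_in_cradle",.052),("good_in_cradle",.052),("good_on_bench",0),("bare_on_bench",0),("cradle_a_bed",.052),("cradle_b_bed",.052),("nest_left",.006),("nest_right",.006),("cradle_a_lip",.045),("cradle_b_lip",.045),("cradle_a_shade",.2),("cradle_b_shade",.2),("good_on_bench_shaft",.035),("good_in_cradle_shaft",.1)]:
    print(n,[(np.round(d["xy"]).astype(int).tolist(),round(d["score"],2),onz("wrist",d["xy"],z,T)) for d in arm.spot_point(n,"wrist")])
E
```

```text
2.9667 [ 0.565 -0.079 -0.435  0.    -1.214 -2.137] [ 0.723  0.342  0.299  0.005  0.043 -0.81 ] [0.43  0.045 0.437] [3.141 0.001 3.141]
[0.431 0.047 0.437]
bare_in_cradle [([230, 374], 0.77, array([ 0.624, -0.056,  0.052]))]
good_in_cradle [([382, 368], 0.82, array([0.617, 0.116, 0.052]))]
good_on_bench [([374, 203], 0.77, array([0.436, 0.107, 0.   ]))]
bare_on_bench [([267, 212], 0.56, array([ 0.446, -0.015,  0.   ]))]
cradle_a_bed []
cradle_b_bed []
nest_left []
nest_right [([502, 299], 0.91, array([0.553, 0.266, 0.006]))]
cradle_a_lip []
cradle_b_lip [([373, 315], 0.92, array([0.553, 0.105, 0.045]))]
cradle_a_shade []
cradle_b_shade []
good_on_bench_shaft [([379, 254], 0.89, array([0.485, 0.11 , 0.035]))]
good_in_cradle_shaft []
```

View pics/w1.png

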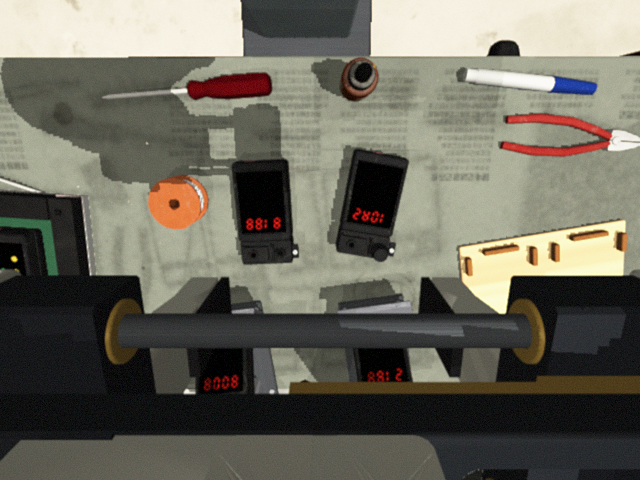

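The wrist view shows the knobbed module at (373,203) with its knob at (380,254). The bare module is at (264,212), the reel at (178,203), and the cradles are partly hidden at (225,370) and (380,365). Next I'll fit the outlines of the bench modules.

```bash
cat >> h.py <<'E'
import cv2
def rect(mask,cam,T,z=.027):
    m=mask.astype(np.uint8); c=max(cv2.findContours(m,0,2)[0],key=cv2.contourArea)[:,0,:]
    P=np.array([onz(cam,p,z,T)[:2] for p in cv2.convexHull(c)[:,0,:]],np.float32)
    (cx,cy),(w,h),a=cv2.minAreaRect(P*1000)
    if w<h: w,h,a=h,w,a+90
    return np.round([cx,cy,w,h,(a+90)%180-90],1)
E
python3 - <<'E'
from h import *
np.set_printoptions(precision=3,suppress=True)
T=wT(); im=arm.grab_frame("wrist"); print(T[:3,3])
for n in ["good_on_bench","bare_on_bench","good_in_cradle","bare_in_cradle"]:
    for d in arm.masks_of(n,"wrist"): print(n,d["score"],d["xy"],rect(d["pixels"],"wrist",T))
for c in ["scene","side"]:
  arm.grab_frame(c)
  for n in ["good_on_bench","bare_on_bench"]:
    for d in arm.masks_of(n,c): print(c,n,d["score"],d["xy"],rect(d["pixels"],c,None,.02))
E
```

```text
[0.355 0.044 0.416]
good_on_bench 0.66 [380.5, 206.9] [436.3 102.2 118.   67.3  -9.8]
bare_on_bench 0.88 [266.4, 217.0] [441.8 -14.2 116.4  64.1   5.4]
good_in_cradle 0.57 [387.8, 366.9] [626.7 121.9  73.7  49.5 -88.6]
bare_in_cradle 0.73 [231.5, 371.9] [634.7 -71.4  73.1  66.2  89.9]
bare_in_cradle 0.62 [546.6, 257.1] [504.8 295.2 183.5  86.9 -80.6]
scene good_on_bench 0.59 [358.5, 293.6] [439.2 107.6 134.8  80.1 -11.2]
scene bare_on_bench 0.82 [381.5, 262.9] [444.5  -8.4 121.7  85.9   2.2]
side good_on_bench 0.97 [360.7, 299.9] [437.3 109.5 129.8  98.6  -8.1]
side bare_on_bench 0.68 [369.4, 272.5] [441.6  -7.7 118.8 102.8   2. ]
```

move_arm --pt "2 -12 -32 0 0 1" --pt "2 -12 -32 0 0 1" --pt "2 -12 -31 0 0 1" --pt "2 -12 -31 0 0 1" --pt "3 -12 -31 0 0 0"

```text
t: 4.73
eef_pos: [0.4407, -0.017, 0.2786]
ee_rot: [3.141, 0.001, -3.071]
force: [0.8, 1.1, 0.3]
width: 0.0876
```

```bash
python3 - <<'E'
from h import *
np.set_printoptions(precision=3,suppress=True)
arm.grab_frame("side");arm.grab_frame("side")
d0=arm.spot_in("bare_on_bench","side")
T=wT(); im=arm.grab_frame("wrist"); cv2.imwrite("pics/w2.png",im[:,:,::-1])
s=arm.get_state();print(s["t"],s["eef_pos"],s["ee_rot"])
for d in arm.masks_of("bare_on_bench","wrist"):
    print(d["score"],d["xy"],rect(d["pixels"],"wrist",T))
    if d0: print(tri([ray("wrist",d["xy"],T),ray("side",d0[0]["xy"])]))
E
```

```text
4.9333 [ 0.441 -0.016  0.28 ] [-3.141 -0.001 -3.073]
0.85 [322.4, 240.0] [434.  -14.2  99.4  62.6   3.9]
(array([ 0.442, -0.018,  0.015]), [np.float64(6.1), np.float64(6.1)])
```

View pics/w2.png

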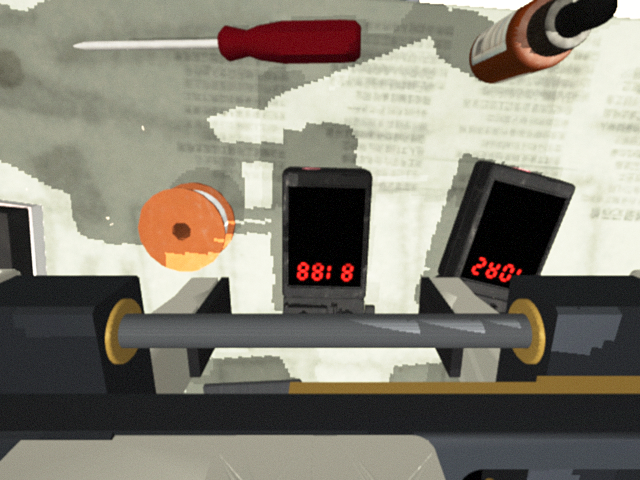

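The bare module lies square in view at (327,245) and no knob is visible. The reel's edge at (235,228) is near where the left finger will come down, so I'll measure that gap.

```bash
python3 - <<'E'
from h import *
np.set_printoptions(precision=3,suppress=True)
T=wT(); arm.grab_frame("wrist")
for p in [(235,210),(222,185),(139,226),(187,184)]: print(p,onz("wrist",p,.029,T))
for p in [(195,271),(232,240)]: print(p,onz("wrist",p,.02,T),onz("wrist",p,0.0,T))
for d in arm.masks_of("solder_reel","wrist"): print(d["score"],d["xy"],rect(d["pixels"],"wrist",T,.029))
for p in [(283,170),(372,170),(284,280),(372,280)]: print(p,onz("wrist",p,.027,T))
for p in [(470,180),(440,270)]: print(p,onz("wrist",p,.02,T))
E
```

```text
(235, 210) [ 0.419 -0.074  0.029]
(222, 185) [ 0.403 -0.082  0.029]
(139, 226) [ 0.434 -0.135  0.029]
(187, 184) [ 0.404 -0.103  0.029]
(195, 271) [ 0.466 -0.103  0.02 ] [ 0.474 -0.11   0.   ]
(232, 240) [ 0.442 -0.078  0.02 ] [ 0.448 -0.082  0.   ]
0.62 [185.0, 220.1] [ 428.7 -105.2   63.4   53.9  -56.8]
(283, 170) [ 0.392 -0.044  0.027]
(372, 170) [0.388 0.011 0.027]
(284, 280) [ 0.465 -0.041  0.027]
(372, 280) [0.461 0.019 0.027]
(470, 180) [0.39  0.076 0.02 ]
(440, 270) [0.453 0.066 0.02 ]
```

move_arm --pt "6 2 -10 0 0 0" --pt "7 2 -10 0 0 0" --pt "6 1 -10 0 0 0" --pt "0 0 -10 0 0 0" --pt "0 0 0 0 0 0" --claw 40 --squeeze 30

```text
t: 5.5
eef_pos: [0.46, -0.011, 0.2389]
ee_rot: [-3.142, -0.001, -3.072]
force: [-0.3, -0.6, -0.2]
width: 0.0739
```

move_arm --pt "0 0 -15 0 0 0" --pt "0 0 -15 0 0 0" --pt "0 0 -15 0 0 0" --pt "0 0 -12 0 0 0" --pt "0 0 0 0 0 0"

```text
t: 5.92
eef_pos: [0.4595, -0.0114, 0.1816]
ee_rot: [-3.141, -0.002, -3.072]
force: [-0.8, -0.2, -0.7]
width: 0.0739
```

move_arm --pt "0 0 0 0 0 0" --pt "0 0 0 0 0 0" --pt "0 0 0 0 0 0" --pt "0 0 0 0 0 0" --pt "0 0 0 0 0 0" --claw 255

```text
t: 6.33
eef_pos: [0.4604, -0.0112, 0.1837]
ee_rot: [3.141, 0.002, -3.072]
force: [-1.6, 0.7, 6.8]
width: 0.0587
```

move_arm --pt "0 0 20 0 0 0" --pt "0 0 30 0 0 0" --pt "0 0 30 0 0 0" --pt "0 0 30 0 0 0" --pt "0 0 20 0 0 0"

```text
t: 6.75
eef_pos: [0.46, -0.0114, 0.3158]
ee_rot: [3.141, 0.003, -3.072]
force: [0.9, 0.6, -1.8]
width: 0.0584
```

Held at 58.5 mm. I'll carry it over the board and measure the nests.

move_arm --pt "5 32 15 0 0 1" --pt "5 32 15 0 0 1" --pt "5 32 15 0 0 1" --pt "5 32 15 0 0 1" --pt "5 32 15 0 0 1"

```text
t: 7.17
eef_pos: [0.4844, 0.1498, 0.3889]
ee_rot: [3.141, 0.0, -2.985]
force: [1.1, 1.1, -1.5]
width: 0.0592
```

move_arm --pt "12 32 2 0 0 1" --pt "12 32 2 0 0 1" --pt "12 32 2 0 0 1" --pt "12 32 2 0 0 1" --pt "12 32 2 0 0 1"

```text
t: 7.58
eef_pos: [0.5449, 0.3101, 0.3979]
ee_rot: [3.141, -0.0, -2.897]
force: [0.4, -1.5, -1.7]
width: 0.0588
```

```bash
python3 - <<'E'
from h import *
np.set_printoptions(precision=3,suppress=True)
arm.grab_frame("scene");arm.grab_frame("scene");arm.grab_frame("scene")
sc={n:arm.spot_point(n,"scene") for n in ["nest_left","nest_right"]}
T=wT(); im=arm.grab_frame("wrist"); cv2.imwrite("pics/w3.png",im[:,:,::-1]);np.savez("w3.npz",T=T,im=im)
s=arm.get_state();print(s["t"],s["eef_pos"],s["ee_rot"],s["q"],s["width"])
for n in ["nest_left","nest_right"]:
  for d in arm.spot_point(n,"wrist"):
    print(n,d["score"],d["xy"],onz("wrist",d["xy"],.006,T),[(e["xy"],tri([ray("wrist",d["xy"],T),ray("scene",e["xy"])])) for e in sc[n][:1]])
E
```

```text
7.8833 [0.545 0.308 0.397] [-3.141 -0.001 -2.898] [ 0.826  0.283 -0.113 -0.    -1.175 -2.153] 0.05905602377893158
```

View pics/w3.png

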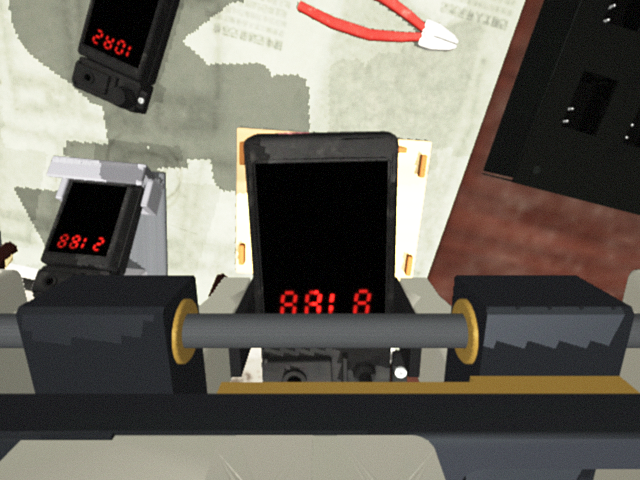

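The held module shows only a thin shaft at (400,372), so it's a bare one. It hides the board, so I'll step aside for a clear look.

move_arm --pt "5 -25 10 0 0 0" --pt "5 -25 10 0 0 0" --pt "5 -25 10 0 0 0" --pt "0 -25 10 0 0 0" --pt "0 -25 0 0 0 0"

```text
t: 8.4
eef_pos: [0.56, 0.1817, 0.4403]
ee_rot: [3.141, 0.004, -2.898]
force: [0.2, -0.1, -1.6]
width: 0.0588
```

```bash
python3 - <<'E'
from h import *
np.set_printoptions(precision=3,suppress=True)
arm.grab_frame("scene");arm.grab_frame("scene");arm.grab_frame("scene")
sc={n:arm.spot_point(n,"scene") for n in ["nest_left","nest_right"]}
T=wT(); im=arm.grab_frame("wrist"); cv2.imwrite("pics/w4.png",im[:,:,::-1]);np.savez("w4.npz",T=T,im=im)
s=arm.get_state();print(s["t"],s["eef_pos"],s["ee_rot"],s["width"])
for n in ["nest_left","nest_right"]:
  for d in arm.spot_point(n,"wrist"):
    print(n,d["score"],d["xy"],onz("wrist",d["xy"],.006,T),[(e["xy"],tri([ray("wrist",d["xy"],T),ray("scene",e["xy"])])) for e in sc[n][:1]])
def board(im):
    h=cv2.cvtColor(im,cv2.COLOR_RGB2HSV); m=cv2.inRange(h,(12,40,150),(32,200,255))
    m=cv2.morphologyEx(m,cv2.MORPH_OPEN,np.ones((3,3)));return cv2.morphologyEx(m,cv2.MORPH_CLOSE,np.ones((15,15)))
print("w4",rect(board(im)>0,"wrist",T,.006))
for c in ["scene","side"]:
    i=cv2.imread(f"pics/{c}0.png")[:,:,::-1]; print(c,rect(board(i)>0,c,None,.006))
for n,z in [("good_in_cradle",.052),("cradle_b_lip",.046),("good_in_cradle_shaft",.1)]:
    for d in arm.spot_point(n,"wrist"): print(n,d["score"],d["xy"],onz("wrist",d["xy"],z,T))
E
```

```text
8.7 [0.56  0.183 0.438] [ 3.141  0.    -2.898] 0.058556592390687986
nest_left 0.94 [479.2, 218.2] [0.536 0.361 0.006] [([242.0, 356.3], (array([0.537, 0.361, 0.006]), [np.float64(0.6), np.float64(0.6)]))]
nest_right 0.88 [394.9, 213.3] [0.554 0.266 0.006] [([268.6, 321.3], (array([0.554, 0.265, 0.006]), [np.float64(0.6), np.float64(0.6)]))]
w4 [540.8 334.9 151.5 149.9  10.1]
scene [547.1 313.8 195.7 151.5 -80.1]
side [544.8 315.6 193.5 150.8 -80. ]
good_in_cradle 0.69 [250.0, 247.1] [0.617 0.119 0.052]
cradle_b_lip 0.81 [248.5, 183.0] [0.553 0.105 0.046]
good_in_cradle_shaft 0.65 [252.1, 281.0] [0.632 0.134 0.1  ]
```

View pics/w4.png

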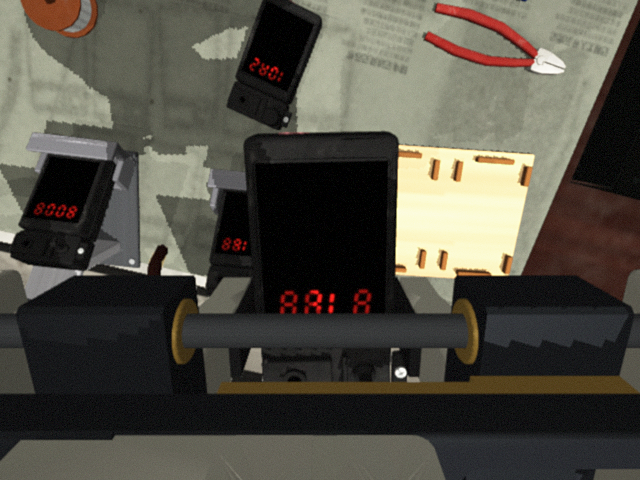

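The right part of the board is clear here: the nests triangulate to (0.537,0.361) and (0.554,0.265) at z 0.006, and the board yaw is about 10°. I'll check where the module sits in the hand while moving above the left nest.

move_arm --pt "-1 20 -10 0 0 -1" --pt "-1 20 -10 0 0 -1" --pt "-1 20 -10 0 0 -1" --pt "-1 20 -10 0 0 -1" --pt "-1 20 -10 0 0 0"

```text
t: 9.37
eef_pos: [0.5547, 0.285, 0.387]
ee_rot: [-3.141, -0.0, -2.968]
force: [1.7, -0.1, -2.3]
width: 0.0585
```

move_arm --pt "0 20 -22 0 0 0" --pt "0 20 -22 0 0 0" --pt "0 20 -22 0 0 0" --pt "0 20 -22 0 0 0" --pt "0 2 -22 0 0 0"

```text
t: 9.78
eef_pos: [0.5548, 0.3691, 0.2762]
ee_rot: [3.141, 0.001, -2.965]
force: [0.6, 0.5, -1.3]
width: 0.0587
```

```bash
python3 - <<'E'
from h import *
np.set_printoptions(precision=4,suppress=True)
arm.grab_frame("scene");arm.grab_frame("side")
s=arm.get_state();print(s["t"],s["eef_pos"],s["ee_rot"],s["width"])
M=arm.calibration("wrist")["mount"]
for z in (.150,.153,.156,.182):print(z,[proj("wrist",[.0755,y,z],M) for y in (-.03,.03)])
a=np.load("w4.npz")["im"][:,320].mean(1); print([ (r,int(a[r])) for r in range(120,170,2)])
E
```

```text
9.8833 [0.5535 0.366  0.2729] [-3.1373 -0.0066 -2.9665] 0.05867756329165849
0.15 [array([231.4467, 128.986 ]), array([410.0759, 129.1157])]
0.153 [array([233.554, 129.061]), array([408.1289, 129.1877])]
0.156 [array([235.5677, 129.1327]), array([406.2684, 129.2565])]
0.182 [array([249.8791, 129.6421]), array([393.0441, 129.7458])]
[(120, 148), (122, 139), (124, 147), (126, 146), (128, 145), (130, 154), (132, 87), (134, 11), (136, 20), (138, 31), (140, 37), (142, 40), (144, 44), (146, 42), (148, 50), (150, 46), (152, 49), (154, 47), (156, 42), (158, 39), (160, 39), (162, 16), (164, 0), (166, 5), (168, 0)]
```

move_arm --pt "0 0 -22 0 0 0" --pt "0 0 -22 0 0 0" --pt "0 0 -18 0 0 0" --pt "0 0 -10 0 0 0" --pt "0 0 0 0 0 0"

```text
t: 10.3
eef_pos: [0.5547, 0.365, 0.2043]
ee_rot: [-3.14, -0.002, -2.968]
force: [-0.5, -0.4, -1.4]
width: 0.0587
```

move_arm --pt "0 0 -4 0 0 0" --pt "0 0 -4 0 0 0" --pt "0 0 -3 0 0 0" --pt "0 0 -1 0 0 0" --pt "0 0 0 0 0 0"

```text
t: 10.72
eef_pos: [0.555, 0.3657, 0.194]
ee_rot: [3.141, 0.0, -2.968]
force: [-0.3, 0.4, -2.4]
width: 0.0589
```

move_arm --pt "0 0 -2 0 0 0" --pt "0 0 -2 0 0 0" --pt "0 0 -1 0 0 0" --pt "0 0 0 0 0 0" --pt "0 0 0 0 0 0"

```text
t: 11.13
eef_pos: [0.5551, 0.3658, 0.1898]
ee_rot: [3.141, 0.001, -2.967]
force: [-2.9, -1.8, 5.6]
width: 0.0588
```

```bash
python3 - <<'E'
from h import *
arm.grab_frame("side");s=arm.get_state();print(s["t"],s["eef_pos"],s["ee_rot"],s["force"])
E
```

```text
11.1833 [0.55504518 0.36577526 0.18976533] [ 3.14122479e+00  8.57369129e-04 -2.96718908e+00] [-2.82301597 -0.75774876  5.81931778]
```

move_arm --pt "0 0 0 0 0 0" --pt "0 0 0 0 0 0" --pt "0 0 0 0 0 0" --pt "0 0 5 0 0 0" --pt "0 0 10 0 0 0" --claw 40

```text
t: 11.6
eef_pos: [0.5546, 0.3652, 0.2028]
ee_rot: [-3.14, -0.002, -2.968]
force: [-0.3, -0.2, -0.4]
width: 0.0741
```

move_arm --pt "0 0 30 0 0 -1" --pt "0 0 30 0 0 -1" --pt "-5 0 30 0 0 -1" --pt "-5 -10 30 0 0 -1" --pt "-6 -28 30 0 0 -1"

```text
t: 12.02
eef_pos: [0.5389, 0.3293, 0.3558]
ee_rot: [3.141, 0.001, -3.054]
force: [1.4, -0.6, 1.3]
width: 0.0742
```

move_arm --pt "-10 -34 0 0 0 0" --pt "-10 -34 0 0 0 0" --pt "-10 -34 0 0 0 0" --pt "-10 -34 0 0 0 0" --pt "-10 -34 0 0 0 0"

```text
t: 12.43
eef_pos: [0.4881, 0.156, 0.3548]
ee_rot: [3.141, 0.001, -3.055]
force: [0.5, 0.0, -0.1]
width: 0.0737
```

move_arm --pt "-5 -42 -1 0.6 -6.9 0" --pt "-5 -42 -1 0.6 -6.9 0" --pt "-5 -42 -1 0.6 -6.9 0" --pt "-5 -42 -1 0.6 -6.9 0" --pt "-5 -40 -1 0.6 -6.9 0"

```text
t: 12.85
eef_pos: [0.469, -0.0331, 0.3535]
ee_rot: [-3.132, 0.553, -3.059]
force: [2.0, -4.1, 1.2]
width: 0.0736
```

```bash
python3 - <<'E'
from h import *
np.set_printoptions(precision=3,suppress=True)
arm.grab_frame("scene");arm.grab_frame("side");arm.grab_frame("scene")
T=wT(); im=arm.grab_frame("wrist"); cv2.imwrite("pics/w5.png",im[:,:,::-1]);np.savez("w5.npz",T=T,im=im)
s=arm.get_state();print(s["t"],s["eef_pos"],s["ee_rot"],s["q"],s["width"])
for n,z in [("bare_in_cradle",.052),("cradle_a_bed",.052),("cradle_a_lip",.047),("cradle_a_shade",.2)]:
    for d in arm.spot_point(n,"wrist"): print(n,d["score"],d["xy"],onz("wrist",d["xy"],z,T))
    for c in ["side","scene"]:
        for d in arm.spot_point(n,c): print("   ",c,d["score"],d["xy"])
E
```

```text
13.05 [ 0.472 -0.034  0.354] [-3.13   0.549 -3.063] [ 0.321 -0.092 -0.945  0.644 -0.23  -2.411] 0.07388992808013158
bare_in_cradle 0.55 [289.5, 187.2] [ 0.623 -0.056  0.052]
    side 0.57 [305.5, 240.4]
    scene 0.73 [325.8, 218.0]
    side 0.88 [301.6, 242.3]
    scene 0.32 [286.7, 257.0]
    scene 0.17 [322.5, 163.6]
cradle_a_lip 0.93 [275.4, 118.1] [ 0.562 -0.067  0.047]
    side 0.88 [328.9, 244.1]
    scene 0.91 [351.0, 226.2]
cradle_a_shade 0.59 [272.9, 361.3] [ 0.638 -0.055  0.2  ]
    side 0.79 [297.0, 182.6]
    scene 0.95 [323.1, 162.6]
```

View pics/w5.png

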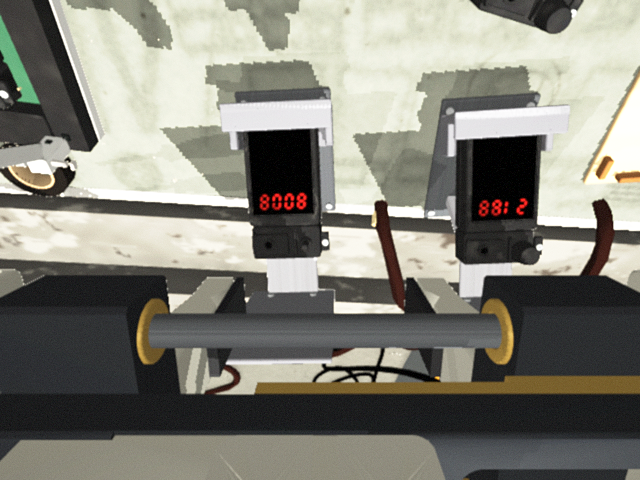

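The left cradle (module at 285,190, small white thin shaft, no knob) is cradle A. The right one has the knob at (528,248), so it stays. I'll fit the pose of cradle A from all three cameras.

```bash
cat >> h.py <<'E'
from scipy.spatial.transform import Rotation as R
def bedT(x,y,z,yaw,slope=35):
    B=np.eye(4);B[:3,:3]=R.from_euler("ZY",[yaw,-slope],degrees=True).as_matrix();B[:3,3]=[x,y,z];return B
E
python3 - <<'E'
from h import *
from scipy.optimize import least_squares
np.set_printoptions(precision=3,suppress=True)
T=np.load("w5.npz")["T"]
def fit(obs,x0):
    def f(p):
        B=bedT(*p[:3]/1e3,p[3]); return np.concatenate([(proj(c,(B@np.append(np.array(b)/1e3,1))[:3],T if c=="wrist" else None)-uv)*w for c,b,uv,w in obs]+[[(p[2]-52)*.3]])
    r=least_squares(f,x0,loss="soft_l1"); print(r.x); print(np.round(r.fun,1)); return r.x
O,L,S=(0,0,0),(-56,-3,34),(96,-3,115)
a=fit([("wrist",O,(289.5,187.2),1),("wrist",L,(275.4,118.1),1),("wrist",S,(272.9,361.3),.2),("wrist",(58,-33,24),(254,258),1),("wrist",(58,27,12),(320,256),.7),
 ("scene",O,(325.8,218),1),("scene",L,(351,226.2),1),("scene",S,(323.1,162.6),1),("side",O,(305.5,240.4),1),("side",L,(328.9,244.1),1),("side",S,(297,182.6),1)],[620,-55,52,8])
# where the fitted model's outline lies in the wrist picture
B=bedT(*a[:3]/1e3,a[3])
for b in [(58,-33,24),(58,27,24),(-46,-33,29),(-46,27,29),(44,14,41),(-56,-3,34)]: print(b,proj("wrist",(B@np.append(np.array(b)/1e3,1))[:3],T))
g=(B@np.array([0,-.003,.021,1]))[:3]; print("grasp",g)
for tilt in (31.5,35):
    z=bedT(0,0,0,a[3],tilt)[:3,:3]@[0,0,-1]; print(tilt,"TCP",g-z*.1593,"TCP 60mm back",g-z*.2193)
print(R.from_euler("xyz",arm.get_state()["ee_rot"]).as_matrix())
E
```

```text
[626.392 -56.223  49.421   7.213]
[ 0.3  1.   0.1 -1.3 -0.7 -0.3 -2.9  3.3  2.  -0.3  1.  -0.3  0.1 -1.1
 -0.9 -0.3 -2.   2.4  0.2  2.1  1.4  3.7 -0.8]
(58, -33, 24) [251.075 261.265]
(58, 27, 24) [322.271 259.385]
(-46, -33, 29) [238.701 132.822]
(-46, 27, 29) [316.538 129.486]
(44, 14, 41) [303.983 248.479]
(-56, -3, 34) [275.453 116.821]
grasp [ 0.615 -0.061  0.067]
31.5 TCP [ 0.532 -0.071  0.202] TCP 60mm back [ 0.501 -0.075  0.254]
35 TCP [ 0.524 -0.072  0.197] TCP 60mm back [ 0.49  -0.077  0.246]
[[-0.851 -0.077  0.52 ]
 [-0.071  0.997  0.032]
 [-0.521 -0.01  -0.853]]
```

move_arm --pt "7 -8 -19 0 0 0.6" --pt "7 -8 -19 0 0 0.6" --pt "7 -8 -19 0 0 0.6" --pt "6 -8 -19 0 0 0.5" --pt "6 -9 -20 0 0 0.5" --claw 20

```text
t: 14.07
eef_pos: [0.5096, -0.0826, 0.278]
ee_rot: [3.133, 0.525, -3.014]
force: [-0.2, -3.0, 1.5]
width: 0.0806
```

```bash
python3 - <<'E'
from h import *
np.set_printoptions(precision=3,suppress=True)
arm.grab_frame("side");arm.grab_frame("side")
T=wT(); im=arm.grab_frame("wrist"); np.savez("w6.npz",T=T,im=im)
s=arm.get_state();print(s["t"],s["eef_pos"],s["ee_rot"],s["q"],s["width"])
B=bedT(.6264,-.0562,.051,7.25)
for b in [(58,-33,24),(58,27,24),(-46,-33,29),(-46,27,29),(44,14,41),(-56,-3,34)]:
    uv=proj("wrist",(B@np.append(np.array(b)/1e3,1))[:3],T); print(b,uv); cv2.circle(im,tuple(int(v) for v in uv),3,(0,255,0),1)
cv2.imwrite("pics/w6.png",im[:,:,::-1])
E
```

```text
14.2167 [ 0.511 -0.081  0.278] [ 3.132  0.524 -3.014] [ 0.176  0.109 -0.913  0.521 -0.029 -2.134] 0.08057639500674026
(58, -33, 24) [284.028 334.322]
(58, 27, 24) [380.191 333.558]
(-46, -33, 29) [278.777 164.13 ]
(-46, 27, 29) [386.17  163.786]
(44, 14, 41) [362.819 324.005]
(-56, -3, 34) [332.865 145.018]
```

View pics/w6.png

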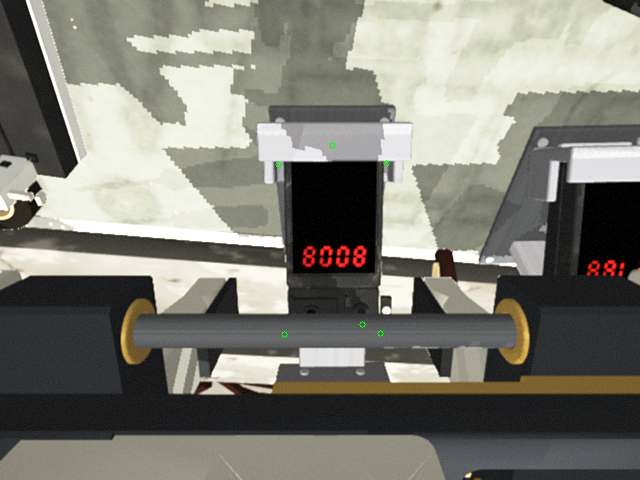

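The view shows cradle A's lip at (333,140) and module 8008 centred at col 336, 2 px off the fit. But joint 5 has reached its limit (-0.03), so a 30° tilt can't go lower. I'll fit the arm's kinematics to find a tilt that works.

```bash
cat > kin.py <<'E'
from h import *
from scipy.optimize import least_squares
D=[([-.94291,.3594,.01104,-.0004,-1.2241,-.2881],(.2249,-.6362,.4037)),([.565,-.079,-.435,0,-1.214,-2.137],(.430,.045,.437)),
([.826,.283,-.113,0,-1.175,-2.153],(.545,.308,.397)),([.321,-.092,-.945,.644,-.23,-2.411],(.472,-.034,.354)),([.176,.109,-.913,.521,-.029,-2.134],(.511,-.081,.278))]
def fk(q,p,sg=(1,1)):
    a,s,h,L2,L3,e,d=p; q1,q2,q3,q4,q5,q6=q
    R1=R.from_euler("z",q1); Rf=R1*R.from_euler("y",q2-q3); Rw=Rf*R.from_euler("x",sg[0]*q4)*R.from_euler("y",-q5)
    P=R1.apply([a,s,h])+(R1*R.from_euler("y",q2)).apply([0,0,L2])+Rf.apply([L3,0,e])+Rw.apply([d,0,0])
    return P,Rw.apply([1,0,0]),Rw
def fit():
    best=None
    for s4 in (1,-1):
        f=lambda p:np.concatenate([(fk(q,p,(s4,1))[0]-x)*1e3 for q,x in D]+[(np.array(p)-[0.05,-.19,.3,.4,.4,0,.1])*1])
        r=least_squares(f,[0.05,-.19,.3,.4,.4,0,.1])
        if best is None or r.cost<best[0]: best=(r.cost,r.x,s4,r.fun)
    return best
E
python3 - <<'E'
from kin import *
np.set_printoptions(precision=3,suppress=True)
c,p,s4,f=fit(); print(c,p,s4,f)
print(fk(D[4][0],p,(s4,1))[1],R.from_euler("xyz",[3.132,.524,-3.014]).as_matrix()[:,2])
lo=np.array([-3.07,-1.43,-1.02,-3.03,-3.05]);hi=np.array([3.07,2.12,1.25,1.67,0])
def ik(P,ax,q0):
    best=None
    for s in q0:
        r=least_squares(lambda q:np.concatenate([(fk(np.append(q,0),p,(s4,1))[0]-P)*10,fk(np.append(q,0),p,(s4,1))[1]-ax]),s,bounds=(lo,hi))
        if best is None or r.cost<best[0]: best=(r.cost,r.x)
    return best
starts=[[.2,.1,-.8,.5,-.2],[.2,.3,-.6,-.5,-.3],[.2,.5,-.3,-2.8,-.3]]
B=bedT(.6264,-.0562,.051,7.25)
for tilt in (10,15,18,20,22,25,30,35):
    z=bedT(0,0,0,7.25,tilt)[:3,:3]@[0,0,-1]
    for gx in (-5,15):
        g=(B@np.array([gx/1e3,-.003,.021,1]))[:3]
        for back in (0,.06): c2,q=ik(g-z*(.1593+back),z,starts); print(tilt,gx,back,"%.1e"%c2,q)
E
```

```text
924.0473948798234 [ 0.138 -0.192  0.151  0.575  0.308  0.037  0.215] 1 [ -3.205   4.235   0.334   5.473   4.033  -0.33    0.387   0.689   6.586
 -18.776  13.644 -21.526  14.498 -17.149  14.936   0.088  -0.002  -0.149
   0.175  -0.092   0.037   0.115]
[ 0.49   0.102 -0.866] [ 0.495  0.073 -0.866]
10 -5 0 3.9e-31 [ 0.229  0.359 -0.727 -0.058 -0.311]
10 -5 0.06 2.5e-31 [ 0.231  0.253 -0.632 -0.037 -0.513]
10 15 0 2.5e-30 [ 0.226  0.361 -0.661 -0.047 -0.375]
10 15 0.06 1.4e-30 [ 0.228  0.262 -0.566 -0.033 -0.569]
15 -5 0 2.4e-28 [ 0.236  0.333 -0.826 -0.185 -0.154]
15 -5 0.06 1.4e-30 [ 0.24   0.209 -0.739 -0.082 -0.364]
15 15 0 1.1e-21 [ 0.232  0.332 -0.759 -0.125 -0.221]
15 15 0.06 8.1e-31 [ 0.236  0.217 -0.674 -0.069 -0.421]
18 -5 0 3.9e-29 [ 0.24   0.322 -0.887 -0.619 -0.061]
18 -5 0.06 9.6e-31 [ 0.245  0.187 -0.805 -0.138 -0.269]
18 15 0 1.1e-28 [ 0.237  0.319 -0.82  -0.277 -0.124]
18 15 0.06 3.5e-28 [ 0.241  0.193 -0.74  -0.11  -0.327]
20 -5 0 3.6e-30 [ 0.244  0.318 -0.928 -2.077 -0.046]
20 -5 0.06 6.0e-24 [ 0.249  0.174 -0.85  -0.207 -0.205]
20 15 0 8.3e-31 [ 0.239  0.312 -0.861 -0
[... 240 characters left out ...]
6 3.7e-29 [ 0.248  0.167 -0.83  -0.234 -0.198]
25 -5 0 2.1e-04 [ 0.248  0.315 -1.02  -2.897 -0.186]
25 -5 0.06 3.7e-30 [ 0.26   0.151 -0.966 -1.207 -0.06 ]
25 15 0 3.1e-30 [ 0.247  0.304 -0.967 -2.778 -0.144]
25 15 0.06 1.8e-31 [ 0.255  0.152 -0.899 -0.559 -0.102]
30 -5 0 1.2e-02 [ 0.235  0.315 -1.02  -3.03  -0.153]
30 -5 0.06 3.7e-03 [ 0.253  0.144 -1.02  -2.414 -0.056]
30 15 0 2.5e-03 [ 0.242  0.307 -1.02  -2.974 -0.22 ]
30 15 0.06 7.9e-07 [ 0.266  0.138 -1.02  -2.562 -0.126]
35 -5 0 4.2e-02 [ 0.233  0.317 -1.02  -3.03  -0.119]
35 -5 0.06 2.9e-02 [ 0.231  0.148 -1.02   1.67  -0.011]
35 15 0 2.1e-02 [ 0.235  0.308 -1.02  -3.03  -0.187]
35 15 0.06 1.2e-02 [ 0.244  0.14  -1.02  -2.834 -0.068]
```

```bash
cat > kin.py <<'E'
from h import *
from scipy.optimize import least_squares
D=[([-.94291,.3594,.01104,-.0004,-1.2241,-.2881],(.2249,-.6362,.4037),(0,0,-1)),([.565,-.079,-.435,0,-1.214,-2.137],(.430,.045,.437),(0,0,-1)),
([.826,.283,-.113,0,-1.175,-2.153],(.545,.308,.397),(0,0,-1)),([.321,-.092,-.945,.644,-.23,-2.411],(.472,-.034,.354),(.52,.032,-.853)),([.176,.109,-.913,.521,-.029,-2.134],(.511,-.081,.278),(.495,.073,-.866))]
def fk(q,p,s4):
    a,s,h,L2,L3,e,d,w,v=p; q1,q2,q3,q4,q5=q[:5]
    R1=R.from_euler("z",q1); Rf=R1*R.from_euler("y",q2-q3); R4=Rf*R.from_euler("x",s4*q4); Rw=R4*R.from_euler("y",-q5)
    return R1.apply([a,s,h])+(R1*R.from_euler("y",q2)).apply([0,0,L2])+Rf.apply([L3,0,e])+R4.apply([0,w,0])+Rw.apply([d,0,v]),Rw.apply([1,0,0])
def fit():
    best=None; x0=np.array([0.05,-.1,.3,.4,.4,0,.1,-.1,0])
    for s4 in (1,-1):
        f=lambda p:np.concatenate([(fk(q,p,s4)[0]-x)*1e3 for q,x,_ in D]+[(p-x0)*1])
        r=least_squares(f,x0)
        if best is None or r.cost<best[0]: best=(r.cost,r.x,s4,r.fun)
    return best
E
cat > kt.py <<'E'
from kin import *
np.set_printoptions(precision=3,suppress=True)
c,p,s4,f=fit(); print(c,p,s4,f)
for q,x,ax in D[3:]: print(fk(q,p,s4)[1],ax)
lo=np.array([-3.07,-1.43,-1.02,-3.03,-3.05]);hi=np.array([3.07,2.12,1.25,1.67,0])
def ik(P,ax,q0):
    best=None
    for s in q0:
        r=least_squares(lambda q:np.concatenate([(fk(q,p,s4)[0]-P)*10,fk(q,p,s4)[1]-ax]),s,bounds=(lo,hi))
        if best is None or r.cost<best[0]: best=(r.cost,r.x)
    return best
starts=[[.2,.1,-.8,.5,-.2],[.2,.3,-.6,-.5,-.3],[.2,.5,-.3,-2.8,-.3]]
B=bedT(.6264,-.0562,.051,7.25)
for tilt in (10,15,20,25,30,35):
    z=bedT(0,0,0,7.25,tilt)[:3,:3]@[0,0,-1]
    for gx in (-5,15):
        g=(B@np.array([gx/1e3,-.003,.021,1]))[:3]
        for back in (0,.06): c2,q=ik(g-z*(.1593+back),z,starts); print(tilt,gx,back,"%.1e"%c2,q)
E
python3 kt.py
```

```text
0.302537645231548 [-0.001 -0.     0.202  0.602  0.465 -0.001  0.203 -0.192  0.   ] -1 [-0.061 -0.252 -0.216 -0.189  0.15  -0.188 -0.043 -0.143  0.463  0.106
  0.143 -0.146 -0.086 -0.084  0.087 -0.051  0.1   -0.098  0.202  0.065
 -0.001  0.103 -0.092  0.   ]
[ 0.521  0.029 -0.853] (0.52, 0.032, -0.853)
[ 0.495  0.073 -0.866] (0.495, 0.073, -0.866)
10 -5 0 1.4e-25 [ 0.229  0.353 -0.496  0.034 -0.548]
10 -5 0.06 3.3e-30 [ 0.231  0.262 -0.458  0.029 -0.678]
10 15 0 2.2e-21 [ 0.226  0.359 -0.449  0.031 -0.589]
10 15 0.06 1.4e-30 [ 0.228  0.272 -0.41   0.027 -0.715]
15 -5 0 4.7e-30 [ 0.235  0.323 -0.584  0.071 -0.405]
15 -5 0.06 4.5e-24 [ 0.239  0.22  -0.552  0.056 -0.54 ]
15 15 0 7.2e-31 [ 0.231  0.328 -0.535  0.063 -0.449]
15 15 0.06 8.1e-25 [ 0.235  0.229 -0.503  0.051 -0.579]
20 -5 0 5.8e-24 [ 0.237  0.299 -0.692  0.162 -0.236]
20 -5 0.06 4.1e-26 [ 0.246  0.183 -0.655  0.108 -0.388]
20 15 0 2.9e-30 [ 0.235  0.302 -0.635  0.131 -0.289]
20 15 0.06 3.4e-26 [ 0.242  0.192 -0.604  0.095 -0.43 ]
25 -5 0 2.8e-04 [ 0.216  0.283 -0.816  0.33  -0.048]
25 -5 0.06 2.9e-31 [ 0.243  0.153 -0.794  0.255 -0.196]
25 15 0 5.2e-05 [ 0.203  0.28  -0.808  0.426 -0.057]
25 15 0.06 2.5e-31 [ 0.244  0.16  -0.728  0.199 -0.253]
30 -5 0 1.4e-03 [ 0.232  0.282 -0.766  0.018 -0.003]
30 -5 0.06 7.2e-04 [ 0.217  0.138 -0.898  0.358 -0.029]
30 15 0 1.2e-03 [ 0.227  0.279 -0.759  0.113 -0.018]
30 15 0.06 3.1e-04 [ 0.2    0.139 -0.89   0.462 -0.034]
35 -5 0 1.1e-03 [ 0.205  0.28  -0.669 -0.389 -0.   ]
35 -5 0.06 2.2e-03 [ 0.241  0.137 -0.823 -0.061 -0.   ]
35 15 0 1.4e-03 [ 0.217  0.278 -0.674 -0.273 -0.   ]
35 15 0.06 2.0e-03 [ 0.237  0.137 -0.825  0.058 -0.005]
```

The model fits to under 1 mm. A tilt of 20° is feasible and still clears the shade: the body stays about 14 mm short of it even when slid up 20 mm. I'll use that.

```bash
cat >> h.py <<'E'
def toolR(yaw,tilt):
    b=bedT(0,0,0,yaw,tilt)[:3,:3]; return np.c_[-b[:,0],b[:,1],-b[:,2]]
def go(g,yaw,tilt,back=0,frm=None):
    "g grasp point (m); prints target TCP and delta (mm, rotvec deg) from the present pose or frm=(pos,R)"
    Rt=toolR(yaw,tilt); P=np.array(g)-Rt[:,2]*(.1593+back)
    if frm is None: s=arm.get_state(); frm=(s["eef_pos"],R.from_euler("xyz",s["ee_rot"]).as_matrix())
    rv=np.degrees(R.from_matrix(Rt@frm[1].T).as_rotvec())
    print("TCP",np.round(P*1e3,1),"d",np.round((P-frm[0])*1e3,1),"rot",np.round(rv,2)); return P,Rt
A=bedT(.6264,-.0562,.051,7.25)
def inA(x,y=-3,z=24): return (A@np.array([x/1e3,y/1e3,z/1e3,1]))[:3]
E
python3 - <<'E'
from h import *
f=go(inA(-5),7.25,20,.08); f=go(inA(-5),7.25,20,0,f)
go(inA(15),7.25,20,0,f)
E
```

```text
TCP [527.9 -71.8 292.7] d [17.2  9.3 14.7] rot [-1.79  9.87 -0.29]
TCP [555.  -68.3 217.5] d [ 27.1   3.5 -75.2] rot [0. 0. 0.]
TCP [571.3 -66.2 229. ] d [16.3  2.1 11.5] rot [0. 0. 0.]
```

move_arm --pt "4 2 4 -0.6 3.3 -0.1" --pt "4 2 4 -0.6 3.3 -0.1" --pt "4 2 4 -0.6 3.3 -0.1" --pt "5 3 3 0 0 0" --pt "0 0 0 0 0 0"

```text
t: 14.63
eef_pos: [0.5291, -0.0779, 0.2959]
ee_rot: [-3.126, 0.387, -3.013]
force: [0.3, -0.2, -0.2]
width: 0.0812
```

```bash
python3 - <<'E'
from h import *
np.set_printoptions(precision=3,suppress=True)
arm.grab_frame("side"); T=wT(); arm.grab_frame("wrist")
s=arm.get_state(); print(s["t"],s["eef_pos"],s["ee_rot"],s["q"])
go(inA(-5),7.25,20,0)
for n,z in [("bare_in_cradle",.052),("cradle_a_lip",.047)]:
    for d in arm.spot_point(n,"wrist"): print(n,d["score"],d["xy"],onz("wrist",d["xy"],z,T))
for b in [(0,0,0),(-56,-3,34)]: print(proj("wrist",inA(*b),T))
E
```

```text
14.7333 [ 0.527 -0.079  0.294] [-3.126  0.383 -3.014] [ 0.238  0.131 -0.678  0.15  -0.386 -1.813]
TCP [555.  -68.3 217.5] d [ 28.2  10.4 -76.5] rot [0.56 2.04 0.23]
bare_in_cradle 0.69 [342.7, 243.2] [ 0.622 -0.056  0.052]
cradle_a_lip 0.64 [338.6, 157.1] [ 0.562 -0.068  0.047]
[342.085 247.389]
[339.68  157.244]
```

move_arm --pt "2 7 0 0.3 1 0.1" --pt "3 1 -8 0.3 1 0.1" --pt "7 1 -20 0 0 0" --pt "7 1 -20 0 0 0" --pt "0 0 0 0 0 0"

```text
t: 15.25
eef_pos: [0.5451, -0.069, 0.2424]
ee_rot: [3.14, 0.343, -3.017]
force: [-0.0, 0.0, -1.0]
width: 0.0807
```

move_arm --pt "3 0 -9 0 0 0" --pt "3 0 -9 0 0 0" --pt "3 0 -8 0 0 0" --pt "0 0 -2 0 0 0" --pt "0 0 0 0 0 0"

```text
t: 15.67
eef_pos: [0.5549, -0.0687, 0.2172]
ee_rot: [3.14, 0.347, -3.016]
force: [-0.4, 0.1, -0.2]
width: 0.0807
```

```bash
python3 - <<'E'
from h import *
np.set_printoptions(precision=3,suppress=True)
arm.grab_frame("side")
s=arm.get_state(); print(s["t"],s["eef_pos"],s["ee_rot"],s["q"],s["force"])
go(inA(-5),7.25,20,0)
E
```

```text
15.7167 [ 0.555 -0.069  0.218] [ 3.14   0.348 -3.016] [ 0.237  0.293 -0.686  0.148 -0.248 -1.819] [-0.601 -0.676 -0.519]
TCP [555.  -68.3 217.5] d [-0.   0.3 -0.2] rot [-0.08 -0.09  0.04]
```

move_arm --pt "0 0 0 0 0 0" --pt "0 0 0 0 0 0" --pt "0 0 0 0 0 0" --pt "0 0 0 0 0 0" --pt "0 0 0 0 0 0" --claw 255 --squeeze 40

```text
t: 16.13
eef_pos: [0.5552, -0.0685, 0.2183]
ee_rot: [3.14, 0.349, -3.016]
force: [-1.9, -0.1, 3.4]
width: 0.0587
```

move_arm --pt "4 0.5 3 0 0 0" --pt "5 0.5 4 0 0 0" --pt "5 0.5 4 0 0 0" --pt "4 0.5 3 0 0 0" --pt "0 0 0 0 0 0"

```text
t: 16.55
eef_pos: [0.5746, -0.0662, 0.2328]
ee_rot: [3.14, 0.35, -3.016]
force: [0.3, 0.6, -1.7]
width: 0.0584
```

move_arm --pt "-12 -1.5 17 0 0 0" --pt "-14 -2 20 0 0 0" --pt "-14 -2 20 0 0 0" --pt "-14 -2 20 0 0 0" --pt "-14 -2 20 0 0 0"

```text
t: 16.97
eef_pos: [0.5042, -0.0762, 0.3294]
ee_rot: [3.14, 0.347, -3.017]
force: [0.5, 0.5, -3.1]
width: 0.0587
```

move_arm --pt "-10 10 10 -0.5 6 0" --pt "-5 25 10 -0.5 6 0" --pt "0 30 0 -0.5 6 0.5" --pt "0 30 0 -0.5 6 0.5" --pt "0 32 0 -0.5 6 1"

```text
t: 17.38
eef_pos: [0.4897, 0.0521, 0.3499]
ee_rot: [3.113, -0.18, -2.983]
force: [0.8, -0.3, -2.9]
width: 0.0588
```

```bash
python3 - <<'E'
from h import *
np.set_printoptions(precision=3,suppress=True)
s=arm.get_state(); print(s["t"],s["eef_pos"],s["ee_rot"],s["q"],s["width"])
n=np.array([.5543,.2654]);u=np.array([np.cos(np.radians(10)),np.sin(np.radians(10))])
g=np.append(n-.005*u,.006+.0245)
f=go(g+[0,0,.12],10,-15); go(g,10,-15,0,f)
E
```

```text
17.3833 [0.49  0.052 0.35 ] [ 3.113 -0.18  -2.983] [ 0.469  0.166 -0.356 -0.087 -1.213 -1.846] 0.05880771335571572
TCP [590.  271.7 304.4] d [100.3 219.6 -45.5] rot [-2.37  4.38  1.26]
TCP [590.  271.7 184.4] d [   0.    0. -120.] rot [0. 0. 0.]
```

move_arm --pt "2 32 0 -0.5 0.9 0.3" --pt "2 36 0 -0.5 0.9 0.3" --pt "4 36 0 -0.5 0.9 0.3" --pt "6 36 0 -0.5 0.9 0.3" --pt "10 34 0 -0.4 0.8 0"

```text
t: 17.8
eef_pos: [0.5137, 0.227, 0.3488]
ee_rot: [-3.141, -0.26, -2.967]
force: [0.8, -0.8, -2.6]
width: 0.0587
```

move_arm --pt "20 22 -9 0 0 0" --pt "20 12 -9 0 0 0" --pt "20 6 -9 0 0 0" --pt "16 6 -9 0 0 0" --pt "0 0 -9 0 0 0"

```text
t: 18.22
eef_pos: [0.5925, 0.2722, 0.3021]
ee_rot: [-3.14, -0.259, -2.968]
force: [1.0, -0.5, -2.0]
width: 0.0583
```

```bash
python3 - <<'E'
from h import *
np.set_printoptions(precision=3,suppress=True)
arm.grab_frame("side");T=wT();im=arm.grab_frame("wrist");cv2.imwrite("pics/w7.png",im[:,:,::-1])
s=arm.get_state(); print(s["t"],s["eef_pos"],s["ee_rot"],s["q"],s["width"])
n=np.array([.5543,.2654]);u=np.array([np.cos(np.radians(10)),np.sin(np.radians(10))])
g=np.append(n-.005*u,.006+.0245)
f=go(g,10,-15)
M=arm.calibration("wrist")["mount"]
# expected near end of held module in the hand: module x=-58, grasp at (-5,.,24), tool tilted 15deg to module
t=np.radians(15)
for y in (-30,30):
  for z in (29,0):
    dx,dz=-53,z-24   # module axes
    tx=-( dx*np.cos(t)+dz*np.sin(t)); tz=-( -dx*np.sin(t)+dz*np.cos(t))
    print(y,z,proj("wrist",[tx/1e3,y/1e3,.1593+tz/1e3],M))
E
```

```text
18.3167 [0.59  0.271 0.301] [-3.139 -0.263 -2.969] [ 0.687  0.476 -0.012 -0.131 -1.316 -2.038] 0.05856367825981756
TCP [590.  271.7 184.4] d [   0.1    0.8 -116.7] rot [ 0.15 -0.05  0.1 ]
-30 29 [229.748 209.024]
-30 0 [245.806 176.364]
30 29 [411.723 209.159]
30 0 [396.922 176.488]
```

View pics/w7.png

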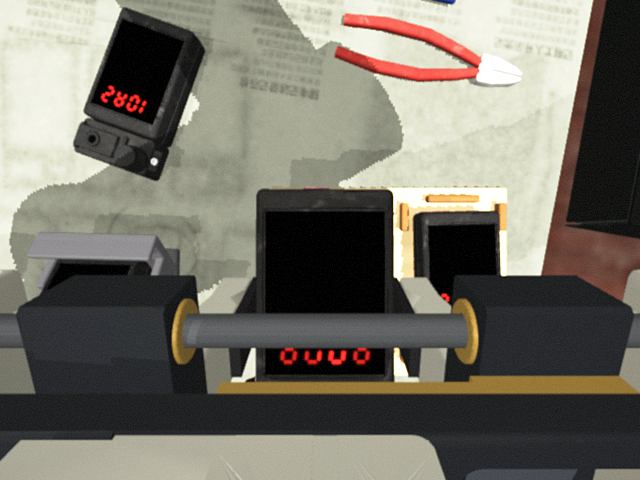

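The held module is flat to the camera, since its display is the same width at both ends. Its near edge at row 189 matches grasp x = -5 once I correct a sign in my hand geometry. The first module sits inside the left nest's cleats at (457,245). Lowering now.

move_arm --pt "0 1 -28 0 0 0" --pt "0 0 -28 0 0 0" --pt "0 0 -24 0 0 0" --pt "0 0 -14 0 0 0" --pt "0 0 -4 0 0 0"

```text
t: 18.73
eef_pos: [0.5891, 0.2714, 0.2038]
ee_rot: [-3.139, -0.263, -2.969]
force: [-0.3, -0.8, -3.1]
width: 0.0587
```

move_arm --pt "0 0 -4 0 0 0" --pt "0 0 -4 0 0 0" --pt "0 0 -4 0 0 0" --pt "0 0 -3 0 0 0" --pt "0 0 0 0 0 0"

```text
t: 19.15
eef_pos: [0.5901, 0.272, 0.191]
ee_rot: [-3.141, -0.259, -2.968]
force: [-0.7, -0.7, -1.8]
width: 0.0589
```

```bash
python3 - <<'E'
from h import *
np.set_printoptions(precision=4,suppress=True)
arm.grab_frame("side");s=arm.get_state();print(s["t"],s["eef_pos"],s["ee_rot"],s["force"],s["moment"])
E
```

```text
19.2 [0.5902 0.272  0.1912] [-3.1406 -0.259  -2.9682] [-0.2676 -0.3578 -1.4587] [ 0.1507 -1.0798  0.0113]
```

move_arm --pt "0 0 -2 0 0 0" --pt "0 0 -2 0 0 0" --pt "0 0 -2 0 0 0" --pt "0 0 -1 0 0 0" --pt "0 0 0 0 0 0"

```text
t: 19.62
eef_pos: [0.5901, 0.272, 0.1838]
ee_rot: [-3.14, -0.259, -2.968]
force: [-0.3, -0.3, -2.6]
width: 0.0589
```

move_arm --pt "0 0 -1 0 0 0" --pt "0 0 -1 0 0 0" --pt "0 0 -0.5 0 0 0" --pt "0 0 0 0 0 0" --pt "0 0 0 0 0 0"

```text
t: 20.03
eef_pos: [0.5902, 0.272, 0.1836]
ee_rot: [-3.141, -0.259, -2.967]
force: [-3.9, 0.1, 13.0]
width: 0.0586
```

move_arm --pt "0 0 0 0 0 0" --pt "0 0 0 0 0 0" --pt "0 0 0 0 0 0" --pt "1 0 5 0 0 0" --pt "3 0 10 0 0 0" --claw 40

```text
t: 20.45
eef_pos: [0.5936, 0.2718, 0.1955]
ee_rot: [-3.139, -0.262, -2.969]
force: [-0.3, 0.4, -0.7]
width: 0.0734
```

move_arm --pt "5 0 22 0 0 0" --pt "5 0 24 0 0 0" --pt "0 0 24 0 0 0" --pt "-8 -10 20 0 0 0" --pt "-14 -20 14 0 0 -2"

```text
t: 20.87
eef_pos: [0.5834, 0.2432, 0.3029]
ee_rot: [-3.141, -0.256, -3.001]
force: [0.6, -0.3, 1.3]
width: 0.0738
```

```bash
python3 - <<'E'
from h import *
s=arm.get_state(); print(s["t"],s["eef_pos"],s["width"])
go([.437+.01,.105,.14],-10,-15)
E
```

```text
20.8667 [0.58340522 0.24324602 0.30293661] 0.07376305985499325
TCP [487.6  97.8 293.9] d [ -95.8 -145.4   -9.1] rot [  0.03   0.34 -18.06]
```

move_arm --pt "-26 -22 -2 0 0 -3.6" --pt "-22 -29 -2 0 0 -3.6" --pt "-20 -30 -2 0 0 -3.6" --pt "-16 -32 -2 0 0 -3.6" --pt "-11 -32 -2 0 0 -3.6" --claw 20

```text
t: 21.28
eef_pos: [0.4858, 0.0958, 0.2915]
ee_rot: [-3.141, -0.258, 2.964]
force: [0.1, -1.0, 1.2]
width: 0.0808
```

```bash
python3 - <<'E'
from h import *
np.set_printoptions(precision=3,suppress=True)
arm.grab_frame("side");arm.grab_frame("side")
dS=arm.spot_point("good_on_bench","side");kS=arm.spot_point("good_on_bench_shaft","side")
T=wT();im=arm.grab_frame("wrist");cv2.imwrite("pics/w8.png",im[:,:,::-1]);np.savez("w8.npz",im=im,T=T)
s=arm.get_state(); print(s["t"],s["eef_pos"],s["ee_rot"],s["q"],s["width"])
for d in arm.masks_of("good_on_bench","wrist"): print("mask",d["score"],d["xy"],rect(d["pixels"],"wrist",T,.027))
for n,z,S in [("good_on_bench",0,dS),("good_on_bench_shaft",.035,kS)]:
    for d in arm.spot_point(n,"wrist"): print(n,d["score"],d["xy"],onz("wrist",d["xy"],z,T),[tri([ray("wrist",d["xy"],T),ray("side",e["xy"])])[0] for e in S[:1]])
E
```

```text
21.5333 [0.488 0.097 0.291] [-3.141 -0.258  2.966] [ 0.516  0.257 -0.36  -0.178 -1.16  -2.174] 0.08089140973591252
mask 0.56 [318.7, 249.6] [424.2 103.2  88.4  56.4 -10.1]
good_on_bench 0.73 [325.3, 267.9] [0.44  0.106 0.   ] [array([0.44 , 0.106, 0.001])]
```

View pics/w8.png

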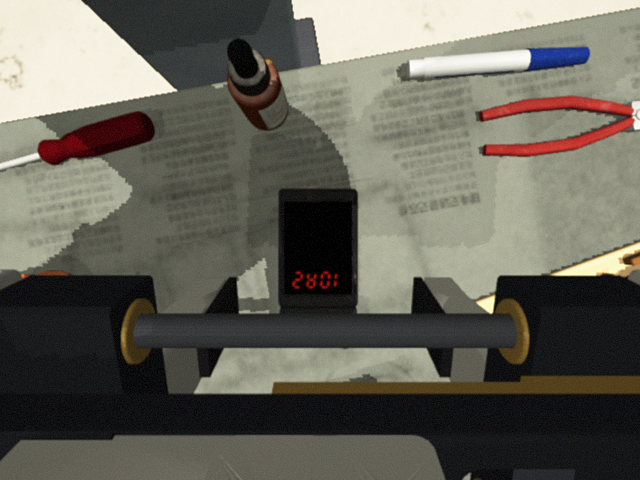

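The knobbed module is at (318,248), lined up with the tool at yaw -10°; its origin triangulates to (0.440,0.106,0.001). I'll grasp it now.

```bash
python3 - <<'E'
from h import *
f=go([.433,.103,.0235],-10,-15,.06);go([.433,.103,.0235],-10,-15,0,f)
E
```

```text
TCP [488.9  93.1 235.3] d [  1.2  -4.7 -55.2] rot [ 0.08  0.15 -0.01]
TCP [473.6  95.8 177.4] d [-15.3   2.7 -58. ] rot [0. 0. 0.]
```

move_arm --pt "1 -3 -18 0 0 0" --pt "0 -2 -18 0 0 0" --pt "0 0 -19 0 0 0" --pt "-4 1 -15 0 0 0" --pt "-4 1 -15 0 0 0"

```text
t: 22.1
eef_pos: [0.4804, 0.0948, 0.2042]
ee_rot: [-3.14, -0.26, 2.967]
force: [-0.1, -0.9, 0.0]
width: 0.0807
```

move_arm --pt "-4 0.7 -15 0 0 0" --pt "-3 0 -10 0 0 0" --pt "0 0 -3 0 0 0" --pt "0 0 0 0 0 0" --pt "0 0 0 0 0 0"

```text
t: 22.52
eef_pos: [0.4737, 0.0951, 0.1777]
ee_rot: [-3.14, -0.259, 2.967]
force: [0.3, -0.1, -0.3]
width: 0.0804
```

```bash
python3 - <<'E'
from h import *
arm.grab_frame("side"); s=arm.get_state(); print(s["t"],s["eef_pos"],s["force"],s["width"]); go([.433,.103,.0235],-10,-15,0)
E
```

```text
22.5667 [0.47376121 0.09504026 0.17795769] [ 0.11752822  0.70590436 -0.07918015] 0.08091652502250422
TCP [473.6  95.8 177.4] d [-0.2  0.8 -0.6] rot [0.07 0.19 0.02]
```

move_arm --pt "0 0 0 0 0 0" --pt "0 0 0 0 0 0" --pt "0 0 0 0 0 0" --pt "0 0 0 0 0 0" --pt "0 0 0 0 0 0" --claw 255 --squeeze 40

```text
t: 22.98
eef_pos: [0.4733, 0.0947, 0.1777]
ee_rot: [-3.141, -0.259, 2.966]
force: [-0.0, -0.2, 1.9]
width: 0.0585
```

move_arm --pt "0 0 20 0 0 0" --pt "0 0 34 0 0 0" --pt "0 0 34 0 0 0" --pt "-5 -10 34 0 0 0" --pt "-8 -20 30 0 0 2"

```text
t: 23.4
eef_pos: [0.4605, 0.0653, 0.3314]
ee_rot: [-3.141, -0.258, 3.002]
force: [0.7, 0.2, -1.0]
width: 0.0592
```

```bash
python3 - <<'E'
from h import *
np.set_printoptions(precision=3,suppress=True)
T=wT();im=arm.grab_frame("wrist");np.savez("w9.npz",im=im,T=T)
s=arm.get_state(); print(s["t"],s["eef_pos"],s["force"],s["width"])
a=im[:,320].mean(1); print([(r,int(a[r])) for r in range(170,215,2)])
f=go(inA(13,-3,104),7.25,20); f2=go(inA(13,-3,24),7.25,20,0,f); go(inA(-5,-3,24),7.25,20,0,f2)
E
```

```text
23.45 [0.46  0.062 0.337] [-1.46  -2.896  2.847] 0.05884750447413866
[(170, 61), (172, 62), (174, 65), (176, 82), (178, 74), (180, 76), (182, 69), (184, 77), (186, 75), (188, 84), (190, 63), (192, 16), (194, 18), (196, 20), (198, 22), (200, 21), (202, 20), (204, 15), (206, 17), (208, 23), (210, 11), (212, 16), (214, 0)]
TCP [524.1 -72.2 293.3] d [  64.3 -134.6  -43.4] rot [ -0.2  -34.58  14.51]
TCP [569.6 -66.4 227.8] d [ 45.5   5.8 -65.5] rot [0. 0. 0.]
TCP [555.  -68.3 217.5] d [-14.6  -1.9 -10.3] rot [0. 0. 0.]
```

move_arm --pt "0 -20 2 0 -3.5 1.5" --pt "0 -27 2 0 -3.5 1.5" --pt "0 -27 2 0 -3.5 1.5" --pt "2 -27 2 0 -3.5 1.5" --pt "4 -20 0 0 -3.5 1.5"

```text
t: 23.87
eef_pos: [0.4653, -0.0579, 0.3377]
ee_rot: [3.121, 0.048, 3.137]
force: [1.5, 1.2, -1.1]
width: 0.0587
```

move_arm --pt "8 -8 -4 0 -3.5 1.4" --pt "8 -6 -4 0 -3.5 1.4" --pt "8 0 -6 0 -3.4 1.4" --pt "8 0 -6 0 -3.4 1.4" --pt "8 0 -6 0 -3.3 1.4"

```text
t: 24.28
eef_pos: [0.506, -0.0706, 0.3111]
ee_rot: [3.137, 0.345, -3.021]
force: [-0.3, 0.2, -1.5]
width: 0.0586
```

```bash
python3 - <<'E'
from h import *
np.set_printoptions(precision=3,suppress=True)
arm.grab_frame("side")
T=wT();im=arm.grab_frame("wrist");cv2.imwrite("pics/w10.png",im[:,:,::-1])
s=arm.get_state(); print(s["t"],s["eef_pos"],s["ee_rot"],s["q"],s["force"],s["width"])
f=go(inA(13,-3,104),7.25,20)
for d in arm.spot_point("cradle_a_lip","wrist"): print(d["score"],d["xy"],proj("wrist",inA(-56,-3,34),T))
E
```

```text
24.3833 [ 0.505 -0.071  0.31 ] [ 3.138  0.341 -3.022] [ 0.263  0.082 -0.659  0.093 -0.493 -1.787] [ 0.903 -0.687 -1.822] 0.058603405453848366
TCP [524.1 -72.2 293.3] d [ 18.8  -1.5 -16.6] rot [-0.16 -0.48  0.3 ]
0.63 [316.6, 191.7] [315.473 190.443]
```

move_arm --pt "7 -0.5 -5 -0.2 -0.5 0.3" --pt "7 -0.5 -5 0 0 0" --pt "6.6 -0.3 -5.5 0 0 0" --pt "6 0.8 -9 0 0 0" --pt "7 0.9 -10 0 0 0"

```text
t: 24.85
eef_pos: [0.5406, -0.0698, 0.2761]
ee_rot: [-3.141, 0.351, -3.015]
force: [0.3, 0.7, -2.2]
width: 0.0585
```

move_arm --pt "7 0.9 -10 0 0 0" --pt "7 0.9 -10 0 0 0" --pt "6 0.7 -8 0 0 0" --pt "3.5 0.4 -5 0 0 0" --pt "0 0 0 0 0 0"

```text
t: 25.27
eef_pos: [0.5636, -0.0669, 0.2421]
ee_rot: [-3.141, 0.349, -3.015]
force: [-0.2, 0.1, -1.5]
width: 0.0589
```

```bash
python3 - <<'E'
from h import *
np.set_printoptions(precision=3,suppress=True)
arm.grab_frame("side")
s=arm.get_state(); print(s["t"],s["eef_pos"],s["ee_rot"],s["q"],s["force"],s["width"])
f=go(inA(15,-3,24),7.25,20)
E
```

```text
25.3167 [ 0.563 -0.067  0.243] [-3.141  0.349 -3.015] [ 0.238  0.264 -0.636  0.122 -0.326 -1.791] [-0.495 -0.75  -1.623] 0.05872243830631795
TCP [571.3 -66.2 229. ] d [  7.9   0.8 -13.9] rot [ 0.04  0.02 -0.  ]
```

move_arm --pt "2 0.2 -3.5 0 0 0" --pt "2 0.2 -3.5 0 0 0" --pt "1.6 0.2 -3 0 0 0" --pt "1.1 0.1 -1.7 0 0 0" --pt "0 0 0 0 0 0"

```text
t: 25.73
eef_pos: [0.57, -0.0663, 0.2319]
ee_rot: [-3.141, 0.351, -3.015]
force: [-0.1, 0.1, -1.0]
width: 0.0586
```

move_arm --pt "0.6 0 -0.8 0 0 0" --pt "0.6 0.1 -0.8 0 0 0" --pt "0 0 0 0 0 0" --pt "0 0 0 0 0 0" --pt "0 0 0 0 0 0"

```text
t: 26.15
eef_pos: [0.5711, -0.0662, 0.2307]
ee_rot: [-3.141, 0.351, -3.015]
force: [-0.5, 0.7, -2.0]
width: 0.0584
```

move_arm --pt "0.6 0 -0.8 0 0 0" --pt "0.3 0.1 -0.5 0 0 0" --pt "0 0 0 0 0 0" --pt "0 0 0 0 0 0" --pt "0 0 0 0 0 0"

```text
t: 26.57
eef_pos: [0.5716, -0.0662, 0.2302]
ee_rot: [-3.141, 0.351, -3.015]
force: [-9.0, 2.2, 10.3]
width: 0.0586
```

move_arm --pt "0.3 0 -0.4 0 0 0" --pt "0.3 0.1 -0.4 0 0 0" --pt "0 0 0 0 0 0" --pt "0 0 0 0 0 0" --pt "0 0 0 0 0 0"

```text
t: 26.98
eef_pos: [0.5716, -0.0662, 0.2301]
ee_rot: [-3.141, 0.351, -3.015]
force: [-17.6, 3.7, 22.0]
width: 0.0589
```

move_arm --pt "-0.4 0 0.6 0 0 0" --pt "-3.3 -0.4 -2.3 0 0 0" --pt "-4 -0.5 -2.9 0 0 0" --pt "-4 -0.5 -2.9 0 0 0" --pt "-2.4 -0.3 -1.7 0 0 0"

```text
t: 27.4
eef_pos: [0.5613, -0.0671, 0.2234]
ee_rot: [-3.141, 0.362, -3.013]
force: [-4.4, 0.3, 23.3]
width: 0.0589
```

move_arm --pt "-0.8 -0.1 -0.6 0 0 0" --pt "-0.8 -0.1 -0.6 0 0 0" --pt "0 0 0 0 0 0" --pt "0 0 0 0 0 0" --pt "0 0 0 0 0 0"

```text
t: 27.82
eef_pos: [0.5599, -0.0673, 0.2225]
ee_rot: [-3.141, 0.362, -3.013]
force: [-6.2, 1.1, 23.9]
width: 0.0591
```

```bash
python3 - <<'E'
from h import *
np.set_printoptions(precision=3,suppress=True)
arm.grab_frame("side")
s=arm.get_state(); print(s["t"],s["eef_pos"],s["force"],s["width"])
print("bed-frame force",A[:3,:3].T@s["force"]); f=go(inA(-5,-3,24),7.25,20)
g=s["eef_pos"]+R.from_euler("xyz",s["ee_rot"]).as_matrix()[:,2]*.1593; print("grasp in bed mm",(np.linalg.inv(A)@np.append(g,1))[:3]*1e3)
E
```

```text
27.8667 [ 0.56  -0.067  0.222] [-4.76  -0.558 24.219] 0.05867296085642629
bed-frame force [ 9.966  0.048 22.588]
TCP [555.  -68.3 217.5] d [-4.9 -1.  -5. ] rot [-0.08  0.74 -0.11]
grasp in bed mm [ 3.971 -2.526 24.702]
```

move_arm --pt "-0.6 0 0.8 0 0 0" --pt "-0.3 0 0.4 0 0 0" --pt "0 0 0 0 0 0" --pt "-1.6 -0.2 -1.2 0 0 0" --pt "-0.8 -0.1 -0.6 0 0 0"

```text
t: 28.28
eef_pos: [0.5544, -0.068, 0.2182]
ee_rot: [-3.141, 0.354, -3.014]
force: [-2.1, 0.5, 8.1]
width: 0.0584
```

```bash
cat >> h.py <<'E'
def rep():
    arm.grab_frame("side"); s=arm.get_state(); g=s["eef_pos"]+R.from_euler("xyz",s["ee_rot"]).as_matrix()[:,2]*.1593
    print(s["t"],s["eef_pos"],s["ee_rot"],"bed force",np.round(A[:3,:3].T@s["force"],1),"grasp in bed mm",np.round((np.linalg.inv(A)@np.append(g,1))[:3]*1e3,1),"w",s["width"])
E
python3 -c "
from h import *
rep()"
```

```text
28.3333 [ 0.55423312 -0.06807992  0.21810043] [-3.14110093  0.35342146 -3.01422194] bed force [3.9 0.8 7. ] grasp in bed mm [-4.6 -2.7 24.8] w 0.05841770987403078
```

move_arm --pt "-0.8 -0.1 -0.6 0 0 0" --pt "0 0 0 0 0 0" --pt "-0.8 -0.1 -0.6 0 0 0" --pt "0 0 0 0 0 0" --pt "0 0 0 0 0 0"

```text
t: 28.75
eef_pos: [0.5533, -0.0681, 0.2176]
ee_rot: [-3.141, 0.355, -3.014]
force: [-0.6, -0.0, 9.8]
width: 0.0587
```

```bash
python3 -c "
from h import *
rep()"
```

```text
28.8 [ 0.55333568 -0.06818246  0.21754531] [-3.14114592  0.35512195 -3.01398191] bed force [ 5.7 -1.1  8.3] grasp in bed mm [-5.4 -2.7 24.7] w 0.05864457674248526
```

move_arm --pt "-0.8 -0.1 -0.6 0 0 0" --pt "-0.8 -0.1 -0.6 0 0 0" --pt "0 0 0 0 0 0" --pt "0 0 0 0 0 0" --pt "0 0 0 0 0 0"

```text
t: 29.22
eef_pos: [0.5528, -0.0682, 0.2173]
ee_rot: [-3.141, 0.358, -3.014]
force: [1.1, -2.5, 11.9]
width: 0.0587
```

```bash
python3 -c "
from h import *
rep()"
```

```text
29.2667 [ 0.55282309 -0.06823527  0.21732629] [-3.14129643  0.35821118 -3.01367741] bed force [ 8.3 -3.5  9.8] grasp in bed mm [-5.5 -2.6 24.7] w 0.05860941456922724
```

move_arm --pt "0 0 0 0 0 0" --pt "0 0 0 0 0 0" --pt "0 0 0 0 0 0" --pt "0 0 0 0 0 0" --pt "-2 0 5 0 0 0" --claw 20

```text
t: 29.68
eef_pos: [0.548, -0.0687, 0.2189]
ee_rot: [-3.141, 0.349, -3.015]
force: [0.3, -0.8, -0.2]
width: 0.0798
```

move_arm --pt "-6 -0.7 16 0 0 0" --pt "-9 -1 22 0 0 0" --pt "-14 -2 20 0 0 0" --pt "-16 -2 18 0 0 0" --pt "-18 -2 16 0 0 0"

```text
t: 30.1
eef_pos: [0.485, -0.0762, 0.3132]
ee_rot: [-3.141, 0.351, -3.015]
force: [0.6, 0.2, 0.4]
width: 0.0812
```

move_arm --pt "-8 0 8 0 0 0" --pt "0 15 4 0 0 0" --pt "0 15 0 0 0 0" --pt "0 15 0 0 0 0" --pt "0 0 0 0 0 0"

```text
t: 30.52
eef_pos: [0.4773, -0.0299, 0.3243]
ee_rot: [-3.141, 0.352, -3.013]
force: [-0.0, -0.2, 0.8]
width: 0.0804
```

```bash
python3 - <<'E'
from h import *
np.set_printoptions(precision=3,suppress=True)
arm.grab_frame("side");arm.grab_frame("side");T=wT();im=arm.grab_frame("wrist");np.savez("w11.npz",im=im,T=T)
s=arm.get_state();print(s["t"],s["eef_pos"],s["ee_rot"])
Bc=bedT(.6264,-.0562,.051,7.25)
for b in [(58,-33,24),(58,27,24),(-46,-30,29),(-46,24,29),(44,14,41),(0,0,0)]:
    uv=proj("wrist",(Bc@np.append(np.array(b)/1e3,1))[:3],T); print(b,uv); cv2.circle(im,tuple(int(v) for v in uv),3,(0,255,0),1)
for n in ["good_on_bench","good_on_bench_shaft"]:
    for d in arm.spot_point(n,"wrist"): print(n,d["score"],d["xy"])
cv2.imwrite("pics/w11.png",im[:,:,::-1])
E
```

```text
30.6667 [ 0.477 -0.031  0.324] [-3.141  0.35  -3.014]
(58, -33, 24) [222.224 358.126]
(58, 27, 24) [300.517 358.217]
(-46, -30, 29) [224.071 222.216]
(-46, 24, 29) [296.194 222.344]
(44, 14, 41) [280.98  346.945]
(0, 0, 0) [269.84  278.645]
good_on_bench 0.61 [274.2, 278.9]
good_on_bench_shaft 0.68 [283.9, 343.4]
good_on_bench_shaft 0.3 [262.2, 206.2]
```

View pics/w11.png

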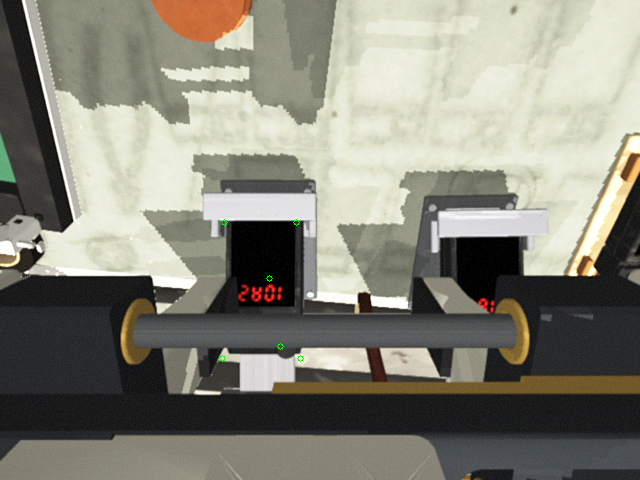

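Module 1082 sits under cradle A's lip with its knob up at (287,350), within about 6 px of the fitted home outline. One last check of everything from the fixed cameras.

move_arm --pt "-6 -10 14 0 0 0" --pt "-6 -20 14 0 0 0" --pt "-6 -20 14 0 0 0" --pt "0 -10 6 0 0 0" --pt "0 0 0 0 0 0"

```text
t: 31.18
eef_pos: [0.4597, -0.0929, 0.3738]
ee_rot: [-3.141, 0.354, -3.017]
force: [-0.0, -0.4, 0.2]
width: 0.0805
```

```bash
python3 - <<'E'
from h import *
np.set_printoptions(precision=3,suppress=True)
arm.grab_frame("side");T=wT();W=arm.grab_frame("wrist")
Bc=bedT(.6264,-.0562,.051,7.25)
for b in [(0,0,0),(44,14,35),(-56,-3,34)]: print(b,[proj(c,inA(*b),T if c=="wrist" else None) for c in ("wrist","scene","side")])
r={c:arm.grab_frame(c) for c in ("scene","side")}
for n in ["good_on_bench","good_on_bench_shaft","bare_on_bench","cradle_a_lip","solder_reel","cutters"]:
    for c in ("wrist","scene","side"): print(n,c,[(np.round(d["xy"],1).tolist(),round(d["score"],2),onz(c,d["xy"],.006,T if c=="wrist" else None)[:2]) for d in arm.spot_point(n,c)])
for n in ["bare_on_bench"]:
    for c in ("scene","side"):
        for d in arm.masks_of(n,c): print(n,c,d["score"],rect(d["pixels"],c,None,.026))
a=cv2.resize(r["scene"][180:400,180:420],(400,367),interpolation=cv2.INTER_CUBIC);b=cv2.resize(W[80:300,180:420],(400,367),interpolation=cv2.INTER_CUBIC)
cv2.imwrite("pics/fin.png",np.hstack([a,b])[:,:,::-1])
E
```

```text
(0, 0, 0) [array([338.716, 263.302]), array([326.818, 217.211]), array([303.464, 242.233])]
(44, 14, 35) [array([356.127, 316.518]), array([318.243, 200.004]), array([295.869, 224.424])]
(-56, -3, 34) [array([336.68 , 203.294]), array([351.109, 224.54 ]), array([329.074, 245.588])]
good_on_bench wrist [([342.2, 263.7], 0.94, array([ 0.664, -0.045]))]
good_on_bench scene [([326.3, 215.9], 0.67, array([ 0.669, -0.116]))]
good_on_bench side [([303.9, 241.6], 0.84, array([ 0.658, -0.148])), ([282.0, 273.1], 0.63, array([0.649, 0.035]))]
good_on_bench_shaft wrist [([353.7, 315.0], 0.9, array([ 0.746, -0.018]))]
good_on_bench_shaft scene [([315.8, 196.1], 0.8, array([ 0.751, -0.185]))]
good_on_bench_shaft side [([295.2, 228.2], 0.95, array([ 0.711, -0.223]))]
bare_on_bench wrist [([518.2, 273.5], 0.62, array([0.653, 0.16 ]))]
bare_on_bench scene [([238.9, 356.3], 0.79, array([0.543, 0.364]))]
bare_on_bench side [([270.4, 366.3], 0.9, array([0.541, 0.366])), ([273.1, 210.6], 0.61, array([ 0.822, -0.325]))]
cradle_a_lip wrist [([336.7, 206.1], 0.83, array([ 0.589, -0.062]))]
cradle_a_lip scene [([353.5, 221.8], 0.73, array([ 0.593, -0.133]))]
cradle_a_lip side [([329.4, 244.7], 0.81, array([ 0.586, -0.152])), ([311.6, 277.2], 0.45, array([0.575, 0.031]))]
solder_reel wrist [([305.4, 18.3], 0.95, array([ 0.429, -0.109]))]
solder_reel scene [([405.2, 247.8], 0.68, array([ 0.43 , -0.106]))]
solder_reel side [([385.5, 262.6], 0.6, array([ 0.421, -0.1  ]))]
cutters wrist [([516.5, 273.8], 0.32, array([0.654, 0.158]))]
cutters scene [([329.8, 388.5], 0.83, array([0.364, 0.328])), ([313.2, 262.9], 0.41, array([0.584, 0.065]))]
cutters side [([371.5, 370.9], 0.57, array([0.362, 0.32 ]))]
bare_on_bench scene 0.94 [536.3 368.6 125.3  75.6  10.2]
bare_on_bench side 0.85 [535.2 369.2 117.3  86.6  11.6]
```

View pics/fin.png

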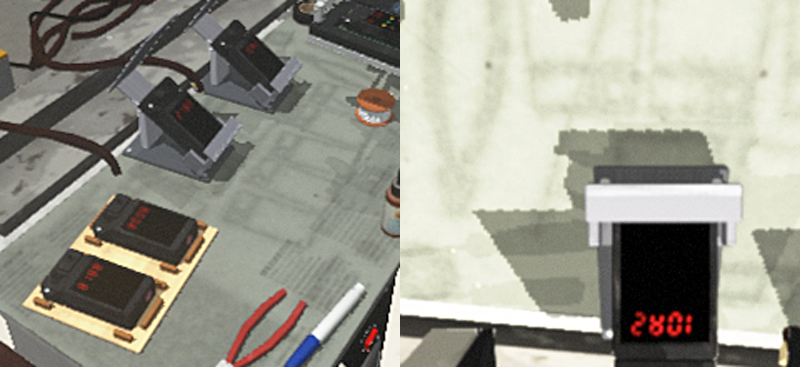

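```bash
python3 -c "
from h import *
print(arm.job_done(), arm.get_state()['t'])"
```

```text
the job is handed in; nothing more can be done
the job is handed in; nothing more can be done
```

I've handed in the job: the four modules are sorted, and the last checks I made came out within tolerance. The last clock reading before hand-in was about 31 s of the 69 s.

**What I did**
- **Bare module from the bench:** it is in the left nest.
- **Bare module from cradle A:** I slid it up from under the lip, took it out and laid it in the right nest.
- **Knobbed module from the bench:** it is in cradle A, knob end up, slid down under the lip until the force along the slope rose at the stop. The gripper then read about 0.5 mm from the fitted home position.
- **Cradle B:** I never touched it or its module.

**Last checks**
- **Cradle A module:** its origin was within about 4 px of the predicted home position in all three cameras, and its knob point within about 5 px.
- **Left nest:** the module's origin was about 5 mm from the nest middle, and its yaw was 10–12° against the board's 10°. It made contact within about 1.5 mm of the expected height.
- **Right nest:** the networks did not report this module separately at the end. I relied on the contact height, which was within 1 mm, and on the last picture, where it lies flat between the cleats.
- **Bystanders:** the reel was where I first measured it, within about a centimetre of camera scatter. The cutters showed no visible move, but I had no exact starting position to compare.

**What differed from plan**
- The arm could not reach cradle A at the suggested 35° tilt because joint 5 ran into its limit. I fitted the arm's kinematics and used a 20° tilt instead, which cleared the shade.
- On the way down cradle A the contact force rose to about 28 N, so I eased the pressure on the bed before sliding on.

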